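Swing the tile-jig guide bar to its stop and wedge it

TASK

Set up the tile-cutting jig: swing the aluminium guide bar round on its pivot pin until it presses against the stop screw, leaning on it for a moment to seat it, then fetch the loose wooden wedge and slide it, thin end first and flat on the board, between the bar and the wooden fence until it is tight and keeps the bar pressed on the stop by itself. The stop screw is delicate, so bring the bar to it gently, and leave the other things where they are.

Things in the scene. Friction and masses are not known exactly. Their poses are not given: they have to be found in the camera images.
- jig: the jig: a fixed light wooden board 220 (x) x 400 (y) x 18 mm flat on the table; origin under its centre. The bar swings over it from the -x side to the +x side; its final line is roughly along the board's +y from the pin
- pin (a point): foot of the fixed steel pivot pin, on the board (18 mm above the table), at x +10, y -170 mm of the jig. The pin is 11 mm thick, with a 26 mm washer and a knob on top, reaching 53 mm above the table; the bar cannot come off
- bar: aluminium hollow guide bar 340 x 30 x 18 mm high, 120 to 190 g, loose on the board with its hole on the pin (1 mm play). Origin on the underside at the hole; x runs to the free end at x = 320 mm; faces at y = +-15 mm; top 36 mm above the table. Starts swung 0.14 to 0.22 rad off the jig's y, to the fence side (its +y side). It slides with 0.3 to 1 N at the free end
- stop: steel stop bracket on the board, a 30 mm cube; its face towards the bar is at x = 25 mm of this frame (axes as the jig's). A screw with a 15 mm round foot sticks out of it along -x towards the bar's -y face, 285 mm from the pin. To seat the bar, push the free end with 9 to 11 N for half a second (friction takes 1 to 4 N): under 3 N on the screw is loose, over 12 N between bar and screw spoils the setting
- stop_mid (a point): where the face of the screw's foot is at its middle setting (the bar touching it then lies along the jig's y), 10.5 mm above the board. The true foot is up to 16 mm off this point along the jig's x, either way, set anew each time and not reported: find it by touch
- fence: wooden fence block fixed on the board on the bar's +y side near the pin: 30 (x) x 62 (y) x 30 mm, top 48 mm above the table. Origin on the board; the face to the bar is x = 0, from y = -31 (pin end) to +23, then an 8 mm rounding to y = +31; +x is towards the bar. With the bar at the stop, face and bar open 0.04 to 0.16 rad away from the pin: gap 16-20, widening to 18-29 mm
- wedge: loose beech wedge upright on its base, 100 mm long, 45 high, 90 g; seen from above it tapers evenly on both sides from 32 mm (butt, x = -50) to 17 mm (x = +42), 0.16 rad in all, then a round nose to x = +50. Origin under mid-length. Driven tight its nose is 5 to 75 mm from the pin and its top 27 mm above the bar's. Pushed in with 10 to 20 N on the butt it sits tight and stays
- wedge_nose (a point): the tip of the wedge's thin end (nose), at its base (x = +50 mm of the wedge)
- offcut: loose rectangular beech offcut 90 x 30 x 30 mm (not the wedge: it has no taper); origin under its centre, x along its length
- rib: loose dark wooden throwing rib, 90 x 35 x 6 mm, lying on the jig board beyond the bar
- mug: loose terracotta mug, radius 36 mm, 85 mm high
- bowl: loose white bowl, radius 55 mm, 50 mm high
- looptool: loose wooden loop tool, 175 mm long, 10 mm thick
- jar: loose amber glass jar with white lid, radius 30 mm, 75 mm high

How it is judged:
By the outcome, as a careful person would: the job done as asked, in the order asked, and still so for the second after the job is handed in, with the robot touching nothing.
It also fails if it takes over 72 s, if anything falls off the work surface, if the arm or the gripper's body presses on something with over 40 N, if the wrist force passes 120 N, or if a joint passes its speed limit or range.

ROBOT

A 7-joint arm with a two-finger parallel gripper is mounted at the origin on the work surface. World frame = base frame: x ahead of the robot, y to its left, z up, the work surface at z = 0. Lengths are in m, angles in rad, forces in N, time in s.
With the tool pointing down it reaches from about 0.4 to 0.85 m from the base axis. Payload 4.4 kg.
Tool frame: the origin (TCP) lies midway between the tips of the shut fingers; the grasp point (between the pads) lies manip.grip_depth behind it (manip.grip_depth is the distance from the TCP to the grasp point, in m); x points along the fingers, z is the direction in which the jaws open and shut, and the axes are right-handed (so a half turn about x gives the same grasp; the last joint's range is limited). The gripper opens to 94 mm and grips with 3 to 60 N. Pads are 16 mm wide; open, the fingers measure 119 mm over their backs; the gripper's body (75 mm by 177 mm) begins 78 mm behind the grasp point.
Start: joints at [1.095, 0.628, 0.038, 1.517, -0.027, 0.996, -0.02], TCP at [0.259, -0.596, 0.205] pointing down, gripper open.
Joint ranges: [-3.06, 3.06], [-0.37, 2.12], [-1.25, 1.32], [0.18, 2.47], [-1.1, 4.24], [0.23, 1.98], [-2.94, 2.94]. Speed limits (rad/s): [2.57, 2.57, 3.14, 3.14, 3.14, 3.14, 3.14].

INTERFACE

Orientations are given as a 3x3 rotation matrix whose columns are the frame's x, y, z axes.
In Python, from bench import manip gives the robot as it stands.
- The arm moves only by the tool step_arm, never from a script. Its argument "motion" is a list of rows, each a list of 3 entries, a list of its own where there are three numbers: the turn, a rotation vector about the tool's x, y, z in units of 2 rad (1.0 is 2 rad), then the shift along the tool's x, y, z in units of 0.15 m (1.0 is 0.15 m), then the finger opening in mm, from 0 to 94. A call has 1 to 10 rows; each row shifts and turns the commanded pose from where the row before left it, along the tool's axes as they then stand; what a row does not reach is not made up. A row lasts 1/10 s, in which the tool goes at most 50 mm and 8.59 degrees, less where a joint would pass 70% of its speed; a pose out of reach is approached as far as the arm can. A call with a number of a shift or a turn outside -1 to 1 is refused whole. A call with a gripper value outside its range is refused whole. The fingers move at their own pace and stop on an object; "grip_force" is the grip in N (left out, the last holds). Time passes only in rows, so rows that do not move let the fingers close. It gives the time, the measured TCP pose, the force and the opening at its end, in the units of the state.
- manip.state(): the state, without advancing time (a new reading comes with each control period).
- manip.snapshot(name): name is "side" or "top"; returns the picture (384x512x3 uint8, red, green, blue); there is no depth.
- manip.camera_model(name): a dict with "fx", "fy", "cx", "cy" (pixels), "k1" (the pictures are not rectified: a ray, as slopes to the right and down, at radius r is drawn at 1 + k1 r^2 times it, then the intrinsics apply), "T" (4x4, takes a point from camera to world coordinates). Camera axes: x right, y down, z forward; pixel columns grow to the right and rows downward; lengths in m; the calibration is good to about 2 mm. A picture is of the moment at which its call begins. camera_model takes no time and is no camera call.
- manip.job_done(): hands the job in, once; it reports no verdict.
Trained networks look in the newest picture that a camera, given by its name, has taken for a name from the list of things; names that differ only in an ending like _2 or _b are one class to them, and where a whole thing is asked for, a point or a joint stands for the part that bears it (a point fixed in the world has none). Each returns a list of dicts, best first, with "p" (0 to 1); they miss things now and then, are a little off and sometimes report something else, mostly with a low value. They report only what shows in the picture. A call takes as long as a camera call.
- manip.silhouettes(label, camera): "pixels" (384x512 bool, what is visible of it) and "rect" ([left, top, width, height] in pixels, round what is visible of it).
The state is a dict: "clock": time; "joint_positions": joint angles; "qd": joint speeds; "joint_torque": joint torques, N m; "tcp_pos": TCP position; "tool_rot": TCP orientation; "force": force on the tool from outside, world axes, zero at the start; "torque": the same for the moment, N m; "width": finger opening in m.
Only numpy, scipy, OpenCV 4.12 (cv2) and the standard library are available. Lean on these libraries where they do the work, as an engineer would, in place of code of your own. Each camera call takes 0.05 s, during which the arm holds its last target.

## Working session

There is one attempt and no reset: what is moved stays moved. The work goes in short steps, Python scripts to look and compute and a tool call to move; the robot and the scene stay as the last step left them, time stands still between calls to the robot, and variables do not carry over. Pictures are saved under pics/ and viewed, and the job is handed in when it is done.

Besides the shell and the picture viewer there is one more tool, called after "Call:" as name(argument=value, ...), one argument or row to a line, values as JSON. step_arm: Moves the arm, as the interface text tells. Its arguments: {"type":"object","properties":{"motion":{"type":"array"},"grip_force":{"type":"number"}},"required":["motion"]}

```bash
ls; mkdir -p pics; python3 - <<'E'
from bench import manip
import cv2,numpy as np
s=manip.state()
for k in s: print(k,np.round(s[k],4).tolist())
print(manip.grip_depth)
for n in("side","top"):
    im=manip.snapshot(n); cv2.imwrite(f"pics/{n}0.png",cv2.resize(im[:,:,::-1],(800,600),interpolation=cv2.INTER_CUBIC))
    c=manip.camera_model(n); print({k:np.round(v,4).tolist() for k,v in c.items()})
E
```

```text
pics
clock 0.0
joint_positions [1.0952, 0.6293, 0.0385, 1.5183, -0.027, 0.9963, -0.02]
qd [-0.0, 0.0004, -0.0008, -0.002, 0.0009, 0.0004, 0.0016]
joint_torque [-0.0, -54.9727, 1.1437, -18.6628, -0.0522, 0.0237, 0.0001]
tcp_pos [0.2587, -0.5956, 0.2046]
tool_rot [[-0.0008, 0.9172, 0.3983], [0.0017, 0.3983, -0.9172], [-1.0, -0.0, -0.0019]]
force [0.5224, 0.1319, 0.6776]
torque [0.061, 0.0013, -0.0306]
width 0.0942
0.0188
{'fx': 350.0264, 'fy': 350.0264, 'cx': 257.6564, 'cy': 192.5962, 'k1': -0.1109, 'T': [[-0.9955, -0.0508, 0.0799, 0.5111], [-0.0946, 0.5713, -0.8153, 0.6982], [-0.0043, -0.8192, -0.5736, 0.5546], [0.0, 0.0, 0.0, 1.0]]}
{'fx': 443.5536, 'fy': 443.5536, 'cx': 262.7409, 'cy': 190.6564, 'k1': -0.0304, 'T': [[-0.0041, -0.9872, 0.1597, 0.4001], [-0.9996, 0.0085, 0.0269, 0.0051], [-0.0279, -0.1595, -0.9868, 0.9944], [0.0, 0.0, 0.0, 1.0]]}
```

View pics/top0.png

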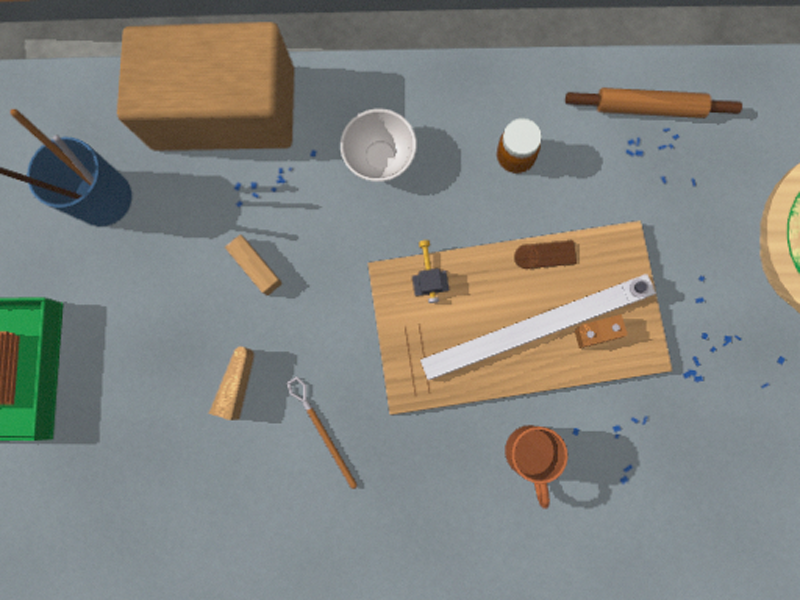

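View pics/side0.png

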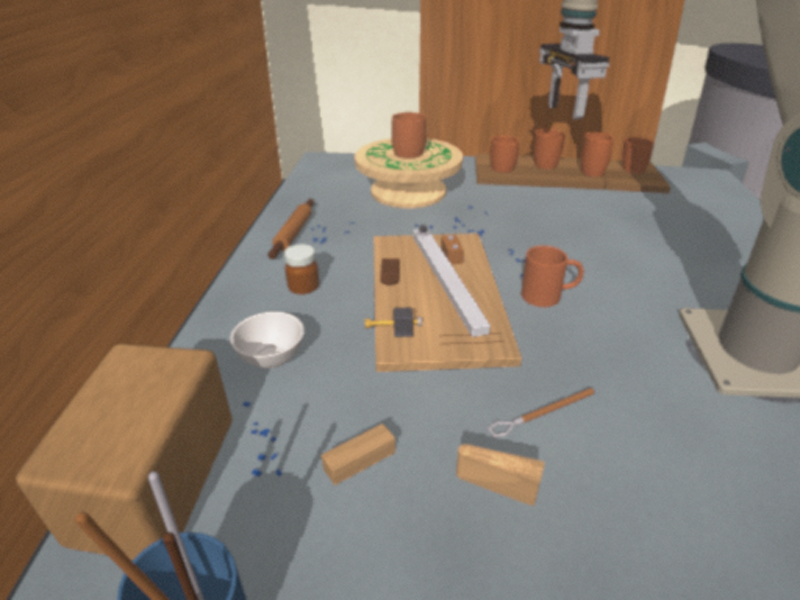

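```bash
cat > h.py <<'E'
from bench import manip
import cv2,numpy as np
def proj(P,n):
    c=manip.camera_model(n);T=np.array(c["T"]);P=np.atleast_2d(P)
    q=(P-T[:3,3])@T[:3,:3]; s=q[:,:2]/q[:,2:]; r2=(s**2).sum(1,keepdims=True)
    s=s*(1+c["k1"]*r2); return s*[c["fx"],c["fy"]]+[c["cx"],c["cy"]]
def back(uv,z,n):
    c=manip.camera_model(n);T=np.array(c["T"]);uv=np.atleast_2d(np.asarray(uv,float))
    d=(uv-[c["cx"],c["cy"]])/[c["fx"],c["fy"]]; s=d.copy()
    for _ in range(30): s=d/(1+c["k1"]*(s**2).sum(1,keepdims=True))
    r=np.c_[s,np.ones(len(s))]@T[:3,:3].T; t=(z-T[2,3])/r[:,2]
    return T[:3,3]+r*t[:,None]
E
python3 - <<'E'
from h import *
import pickle
D={}
for n in("top","side"):
    im=manip.snapshot(n); D[n]=im
    vis=im[:,:,::-1].copy()
    for k,l in enumerate(["jig","bar","wedge","fence","stop","wedge_nose","pin","offcut"]):
        r=manip.silhouettes(l,n)
        if r:
            m=np.array(r[0]["pixels"]);D[n,l]=m
            cs,_=cv2.findContours(m.astype(np.uint8),0,1)
            cv2.drawContours(vis,cs,-1,[(0,0,255),(0,255,0),(255,0,0),(0,255,255),(255,0,255),(255,255,0),(0,0,0),(255,255,255)][k],1)
            print(n,l,round(r[0]["p"],2),r[0]["rect"],m.sum(),len(r))
        else: print(n,l,None)
    cv2.imwrite(f"pics/seg_{n}.png",cv2.resize(vis,(800,600),interpolation=cv2.INTER_NEAREST))
pickle.dump(D,open("d.pkl","wb"))
E
```

```text
top jig 0.7 [236.2, 141.7, 193.6, 125.8] 15714 1
top bar 0.68 [271.4, 178.3, 148.8, 62.1] 1990 1
top wedge 0.93 [132.6, 220.8, 29.4, 46.5] 741 1
top fence 0.66 [369.8, 200.6, 32.2, 22.2] 429 1
top stop 0.91 [263.6, 154.6, 21.6, 38.6] 465 1
top wedge_nose 0.79 [134.2, 221.7, 28.7, 46.6] 751 1
top pin 0.94 [235.9, 143.4, 196.6, 120.4] 15046 1
top offcut 0.85 [146.1, 150.1, 34.4, 39.5] 545 1
side jig 0.84 [231.0, 143.0, 103.6, 95.9] 6116 1
side bar 0.86 [262.2, 145.9, 55.5, 70.4] 969 2
side wedge 0.68 [292.5, 281.3, 56.7, 42.5] 1318 3
side fence None
side stop 0.58 [230.7, 197.1, 37.2, 15.2] 328 2
side wedge_nose 0.57 [291.3, 283.6, 56.7, 39.7] 1368 1
side pin 0.87 [232.2, 145.0, 100.2, 93.3] 5948 1
side offcut 0.83 [207.3, 273.4, 42.9, 34.1] 965 2
```

View pics/seg_top.png

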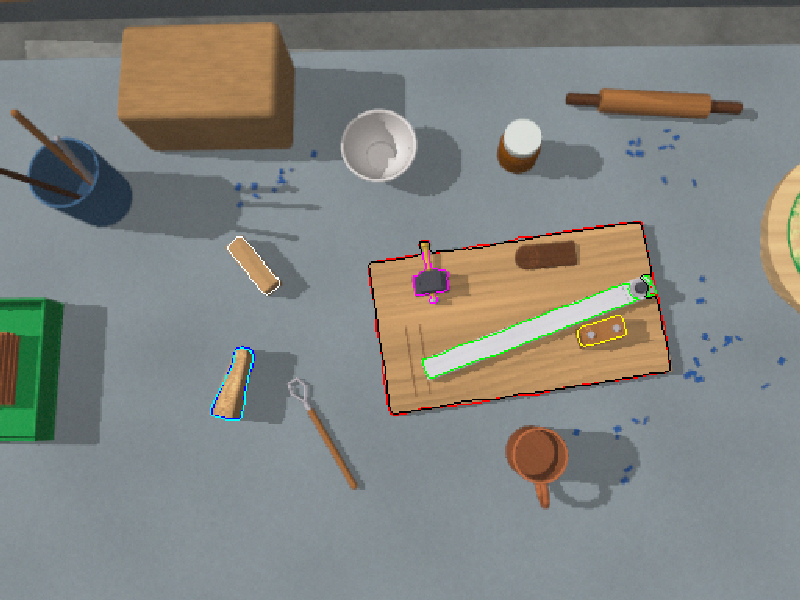

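```bash
cat > fit.py <<'E'
from h import *
import pickle
from scipy.optimize import least_squares
def rot(a): return np.array([[np.cos(a),-np.sin(a)],[np.sin(a),np.cos(a)]])
def prism(poly,z0,z1):
    poly=np.array(poly,float); return np.r_[np.c_[poly,np.full(len(poly),z0)],np.c_[poly,np.full(len(poly),z1)]]
def place(V,p): return np.c_[V[:,:2]@rot(p[2]).T+p[:2],V[:,2]]
rect=lambda x0,x1,y0,y1:[(x0,y0),(x1,y0),(x1,y1),(x0,y1)]
a=np.linspace(-np.pi/2,np.pi/2,9)
wpoly=[(-.05,-.016),(-.05,.016)]+[(.042+.008*np.cos(t),.0085*np.sin(t)) for t in a]
fpoly=rect(-.030,0,-.031,.031)
M=dict(jig=prism(rect(-.11,.11,-.2,.2),0,.018),bar=prism(rect(-.02,.32,-.015,.015),.018,.036),
 wedge=prism(wpoly,0,.045),fence=prism(fpoly,.018,.048),offcut=prism(rect(-.045,.045,-.015,.015),0,.03))
def contour(m):
    cs,_=cv2.findContours(cv2.resize(m.astype(np.uint8),None,fx=4,fy=4,interpolation=0),0,1)
    c=max(cs,key=cv2.contourArea)[:,0].astype(float); return (c+.5)/4-.5
def fit(l,masks,p0,V=None):
    V=M[l] if V is None else V
    cs=[(n,contour(m)[::3]) for n,m in masks]
    def f(p):
        r=[]
        for n,c in cs:
            h=cv2.convexHull(proj(place(V,p),n).astype(np.float32))
            r+=[cv2.pointPolygonTest(h,(float(x),float(y)),True) for x,y in c]
        return np.array(r)
    s=least_squares(f,p0,loss='soft_l1',f_scale=.5,x_scale=[.01,.01,.05],diff_step=1e-3)
    return s.x,np.median(abs(s.fun))
def local(p,q): return (np.atleast_2d(q)-p[:2])@rot(p[2])
def world(p,q): return np.atleast_2d(q)@rot(p[2]).T+p[:2]
E
python3 - <<'E'
from fit import *
D=pickle.load(open("d.pkl","rb"))
def c0(l,z): 
    m=D["top",l]; v,u=np.nonzero(m); return back([u.mean(),v.mean()],z,"top")[0,:2]
for l,z,y in (("jig",.018,.1),("bar",.036,1.9),("wedge",.02,-.2),("fence",.04,1.7),("offcut",.03,.9)):
    c=c0(l,z)
    for ns in (("top",),("side",),("top","side")):
        if any((n,l) not in D for n in ns): continue
        best=None
        for yy in (y,y+.3,y-.3):
            p0=[*c,yy]
            if l=="bar": p0[:2]=c-.15*np.array([np.cos(yy),np.sin(yy)])
            r=fit(l,[(n,D[n,l]) for n in ns],p0)
            if best is None or r[1]<best[1]: best=r
        print(l,ns,np.round(best[0],4),round(best[1],2))
E
```

```text
jig ('top',) [ 0.5326 -0.1186  0.1452] 0.48
jig ('side',) [ 0.534  -0.1155  0.1492] 0.81
jig ('top', 'side') [ 0.5329 -0.1179  0.145 ] 0.58
bar ('top',) [ 0.5678 -0.2868  1.927 ] 0.46
bar ('side',) [ 0.5677 -0.2838  1.9286] 0.26
bar ('top', 'side') [ 0.5677 -0.2862  1.9269] 0.38
wedge ('top',) [ 0.4413  0.2788 -0.2753] 0.4
wedge ('side',) [ 0.441   0.2826 -0.3068] 0.6
wedge ('top', 'side') [ 0.441   0.2807 -0.2847] 0.65
fence ('top',) [ 0.522  -0.2273  0.3024] 0.4
offcut ('top',) [0.61   0.2615 0.7043] 0.55
offcut ('side',) [0.6095 0.2627 0.7322] 0.6
offcut ('top', 'side') [0.6097 0.262  0.7116] 0.58
```

```bash
cat > go.py <<'E'
from fit import *
from scipy.spatial.transform import Rotation as R
def st():
    s=manip.state(); print("t",round(s["clock"],2),"tcp",np.round(s["tcp_pos"],4),"F",np.round(s["force"],2),"w",round(s["width"],4)); return s
def rel(target,b=None):
    s=manip.state();Rt=np.array(s["tool_rot"]);d=Rt.T@(np.array(target)-s["tcp_pos"])
    print("shift units",np.round(d/.15,3),"mm",np.round(d*1000,1))
    print("b now",np.arctan2(Rt[1,1],Rt[0,1]))
    if b is not None:
        T=np.array([[0,np.cos(b),np.sin(b)],[0,np.sin(b),-np.cos(b)],[-1,0,0]])
        print("turn units",np.round(R.from_matrix(Rt.T@T).as_rotvec()/2,4))
        d=T.T@(np.array(target)-s["tcp_pos"]);print("shift units in turned tool",np.round(d/.15,3))
E
python3 - <<'E'
from go import *
J=np.array([.5329,-.1179,.145])
im=pickle.load(open("d.pkl","rb"))
t=im["top"]; c=t[145:205,255:300]; cv2.imwrite("pics/stopz.png",cv2.resize(c[:,:,::-1],None,fx=12,fy=10,interpolation=cv2.INTER_NEAREST))
print(local(J,back([277,191],.0285,"top")[:,:2]), "pin",world(J,[.01,-.17]))
F=np.array([.522,-.2273]);print("fence in jig",local(J,F))
rel([.425,-.025,.15],.17)
E
```

```text
[[0.03931577 0.11341859]] pin [[ 0.56735877 -0.28467108]]
fence in jig [[-0.02659309 -0.10667698]]
shift units [ 0.37   2.532 -3.052] mm [  55.5  379.8 -457.7]
b now 0.40982560654507194
turn units [ 0.1199  0.     -0.    ]
shift units in turned tool [ 0.37   1.735 -3.566]
```

View pics/stopz.png

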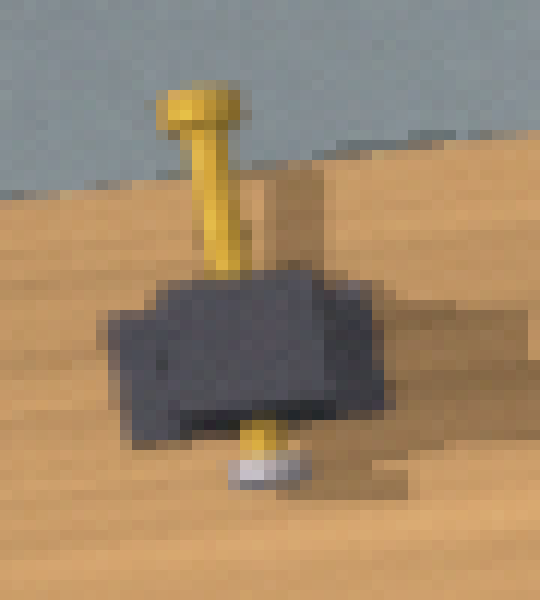

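Call:
step_arm(
  motion=[
    [[0.03, 0, 0], [0, 0.1, -0.2], 0],
    [[0.03, 0, 0], [0, 0.14, -0.29], 0],
    [[0.03, 0, 0], [0, 0.14, -0.29], 0],
    [[0.03, 0, 0], [0, 0.14, -0.29], 0],
    [[0, 0, 0], [0, 0.14, -0.29], 0],
    [[0, 0, 0], [0, 0.14, -0.29], 0],
    [[0, 0, 0], [0, 0.14, -0.29], 0],
    [[0, 0, 0], [0, 0.14, -0.29], 0],
    [[0, 0, 0], [0, 0.14, -0.29], 0],
    [[0, 0, 0], [0, 0.14, -0.29], 0],
  ],
  grip_force=20,
)

```text
clock: 2.0
tcp_pos: [0.3645, -0.1395, 0.2059]
tool_rot: [[0.001, 0.986, 0.169], [-0.0, 0.169, -0.986], [-1.0, 0.001, 0.001]]
force: [1.6, 0.3, -0.3]
width: 0.0171
```

```bash
python3 - <<'E'
from go import *
st(); rel([.425,-.025,.15],.17)
E
```

```text
t 2.0 tcp [ 0.3645 -0.1395  0.2059] F [ 1.57  0.26 -0.33] w 0.0171
shift units [ 0.373  0.526 -0.685] mm [  55.9   78.9 -102.7]
b now 0.16938791704780387
turn units [-0.0003  0.0003 -0.0006]
shift units in turned tool [ 0.373  0.527 -0.684]
```

Call:
step_arm(
  motion=[
    [[0, 0, 0], [0.1, 0.17, -0.23], 0],
    [[0, 0, 0], [0.1, 0.17, -0.23], 0],
    [[0, 0, 0], [0.17, 0.17, -0.23], 0],
    [[0, 0, 0], [0.2, 0, 0], 0],
    [[0, 0, 0], [0.2, 0, 0], 0],
    [[0, 0, 0], [0.2, 0, 0], 0],
    [[0, 0, 0], [0.12, 0, 0], 0],
    [[0, 0, 0], [0.05, 0, 0], 0],
    [[0, 0, 0], [0.03, 0, 0], 0],
    [[0, 0, 0], [0, 0, 0], 0],
  ],
)

```text
clock: 3.0
tcp_pos: [0.4212, -0.0264, 0.0316]
tool_rot: [[-0.006, 0.985, 0.17], [0.001, 0.17, -0.985], [-1.0, -0.006, -0.002]]
force: [0.7, 0.6, 0.6]
width: 0.0005
```

```bash
python3 - <<'E'
from go import *
st(); rel([.44,-.022,.024],.17)
E
```

```text
t 3.0 tcp [ 0.4212 -0.0264  0.0316] F [0.67 0.61 0.64] w 0.0005
shift units [ 0.05   0.129 -0.007] mm [ 7.5 19.4 -1.1]
b now 0.17116409308140149
turn units [ 0.0006 -0.0008  0.0028]
shift units in turned tool [ 0.051  0.129 -0.008]
```

Call:
step_arm(
  motion=[
    [[0, 0, 0], [0.03, 0.02, 0], 0],
    [[0, 0, 0], [0.015, 0.02, 0], 0],
    [[0, 0, 0], [0, 0.02, 0], 0],
    [[0, 0, 0], [0, 0.02, 0], 0],
    [[0, 0, 0], [0, 0.02, 0], 0],
    [[0, 0, 0], [0, 0.02, 0], 0],
    [[0, 0, 0], [0, 0.02, 0], 0],
    [[0, 0, 0], [0, 0.02, 0], 0],
    [[0, 0, 0], [0, 0.02, 0], 0],
    [[0, 0, 0], [0, 0.02, 0], 0],
  ],
)

```text
clock: 4.0
tcp_pos: [0.4505, -0.0212, 0.0251]
tool_rot: [[-0.006, 0.986, 0.169], [0.0, 0.169, -0.986], [-1.0, -0.006, -0.001]]
force: [-0.3, 0.4, 1.0]
width: 0.0002
```

```bash
python3 - <<'E'
from go import *
st()
im=manip.snapshot("top"); cv2.imwrite("pics/t1.png",cv2.resize(im[130:280,190:440,::-1],None,fx=3,fy=3,interpolation=cv2.INTER_CUBIC))
E
```

```text
t 4.0 tcp [ 0.4505 -0.0212  0.0251] F [-0.31  0.39  0.98] w 0.0002
```

View pics/t1.png

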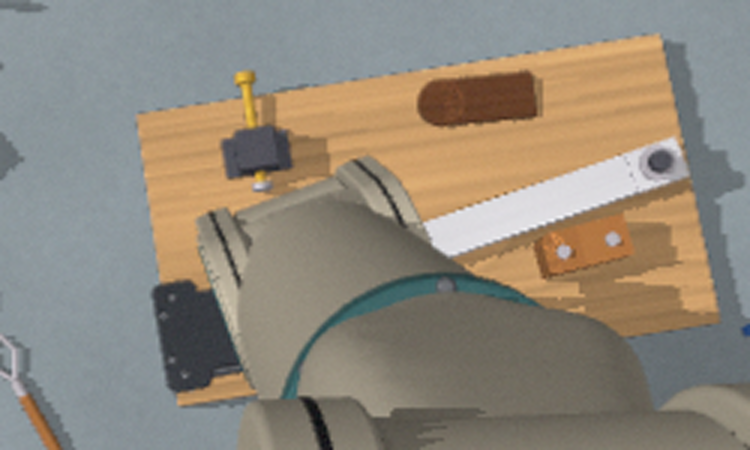

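Call:
step_arm(
  motion=[
    [[0, 0, 0], [0, 0.02, 0], 0],
    [[0, 0, 0], [0, 0.02, 0], 0],
    [[0, 0, 0], [0, 0.02, 0], 0],
    [[0, 0, 0], [0, 0.02, 0], 0],
    [[0, 0, 0], [0, 0.02, 0], 0],
    [[0, 0, 0], [0, 0.02, 0], 0],
    [[0, 0, 0], [0, 0.02, 0], 0],
    [[0, 0, 0], [0, 0.015, 0], 0],
    [[0, 0, 0], [0, 0.01, 0], 0],
    [[0, 0, 0], [0, 0.005, 0], 0],
  ],
)

```text
clock: 5.05
tcp_pos: [0.4758, -0.017, 0.025]
tool_rot: [[-0.005, 0.986, 0.169], [0.0, 0.169, -0.986], [-1.0, -0.005, -0.001]]
force: [-1.2, 1.3, -0.1]
width: 0.0005
```

Call:
step_arm(
  motion=[
    [[0, 0, 0], [0, 0.007, 0], 0],
    [[0, 0, 0], [0, 0.007, 0], 0],
    [[0, 0, 0], [0, 0.007, 0], 0],
    [[0, 0, 0], [0, 0.007, 0], 0],
    [[0, 0, 0], [0, 0.007, 0], 0],
    [[0, 0, 0], [0, 0.007, 0], 0],
  ],
)

```text
clock: 5.65
tcp_pos: [0.482, -0.0159, 0.025]
tool_rot: [[-0.005, 0.986, 0.169], [-0.0, 0.169, -0.986], [-1.0, -0.005, -0.001]]
force: [-1.6, 0.9, 1.1]
width: 0.0004
```

```bash
python3 - <<'E'
from go import *
st()
im=manip.snapshot("top"); cv2.imwrite("pics/t2.png",cv2.resize(im[130:280,190:440,::-1],None,fx=3,fy=3,interpolation=cv2.INTER_CUBIC))
im=manip.snapshot("side"); cv2.imwrite("pics/s2.png",cv2.resize(im[120:260,200:400,::-1],None,fx=4,fy=4,interpolation=cv2.INTER_CUBIC))
E
```

```text
t 5.65 tcp [ 0.482  -0.0159  0.025 ] F [-1.58  0.91  1.09] w 0.0004
```

View pics/t2.png

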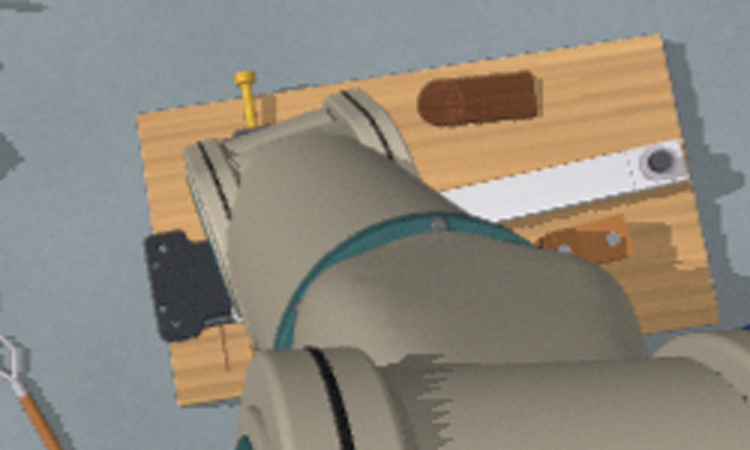

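View pics/s2.png

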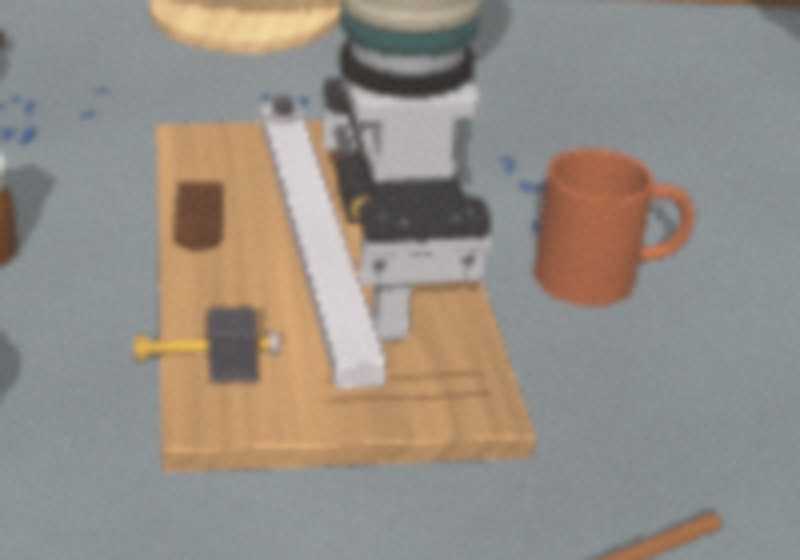

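Call:
step_arm(
  motion=[
    [[0, 0, 0], [0, 0.015, 0], 0],
    [[0, 0, 0], [0, 0.015, 0], 0],
    [[0, 0, 0], [0, 0.015, 0], 0],
    [[0, 0, 0], [0, 0.015, 0], 0],
    [[0, 0, 0], [0, 0.015, 0], 0],
    [[0, 0, 0], [0, 0.01, 0], 0],
    [[0, 0, 0], [0, 0.01, 0], 0],
    [[0, 0, 0], [0, 0.005, 0], 0],
  ],
)

```text
clock: 6.55
tcp_pos: [0.4969, -0.0134, 0.0249]
tool_rot: [[-0.005, 0.986, 0.169], [0.0, 0.169, -0.986], [-1.0, -0.005, -0.001]]
force: [-1.1, 0.8, -0.2]
width: 0.0006
```

```bash
python3 - <<'E'
from go import *
st()
im=manip.snapshot("side"); cv2.imwrite("pics/s3.png",cv2.resize(im[180:230,230:310,::-1],None,fx=10,fy=10,interpolation=cv2.INTER_CUBIC))
E
```

```text
t 6.55 tcp [ 0.4969 -0.0134  0.0249] F [-1.11  0.8  -0.22] w 0.0006
```

View pics/s3.png

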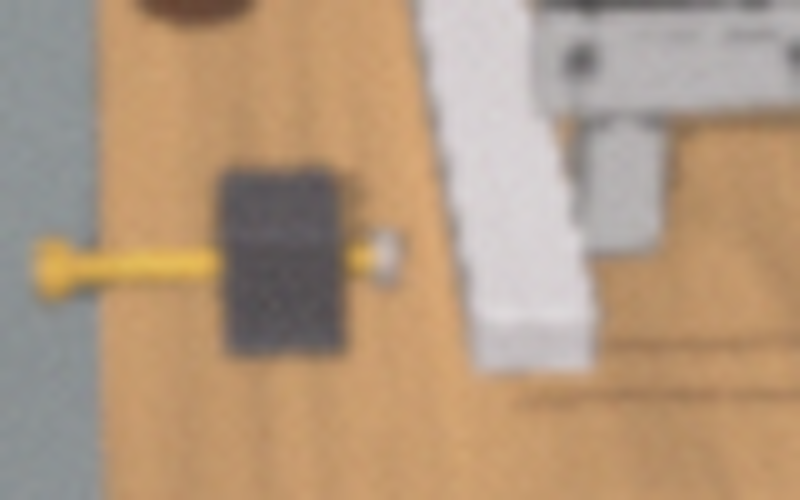

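Call:
step_arm(
  motion=[
    [[0, 0, 0], [0, 0.01, 0], 0],
    [[0, 0, 0], [0, 0.01, 0], 0],
    [[0, 0, 0], [0, 0.01, 0], 0],
    [[0, 0, 0], [0, 0.01, 0], 0],
    [[0, 0, 0], [0, 0.01, 0], 0],
    [[0, 0, 0], [0, 0.005, 0], 0],
    [[0, 0, 0], [0, 0.004, 0], 0],
    [[0, 0, 0], [0, 0.004, 0], 0],
  ],
)

```text
clock: 7.4
tcp_pos: [0.5059, -0.0118, 0.0248]
tool_rot: [[-0.006, 0.986, 0.169], [-0.0, 0.169, -0.986], [-1.0, -0.006, -0.001]]
force: [-1.9, 0.1, 0.2]
width: 0.0002
```

Call:
step_arm(
  motion=[
    [[0, 0, 0], [0, 0.004, 0], 0],
    [[0, 0, 0], [0, 0.004, 0], 0],
    [[0, 0, 0], [0, 0.004, 0], 0],
  ],
)

```text
clock: 7.7
tcp_pos: [0.5079, -0.0115, 0.0248]
tool_rot: [[-0.005, 0.986, 0.169], [-0.0, 0.169, -0.986], [-1.0, -0.005, -0.001]]
force: [-0.8, 0.9, 0.8]
width: 0.0004
```

```bash
python3 - <<'E'
from go import *
st()
im=manip.snapshot("side"); cv2.imwrite("pics/s4.png",cv2.resize(im[180:230,230:310,::-1],None,fx=10,fy=10,interpolation=cv2.INTER_CUBIC))
E
```

```text
t 7.7 tcp [ 0.5079 -0.0115  0.0248] F [-0.78  0.89  0.85] w 0.0004
```

View pics/s4.png

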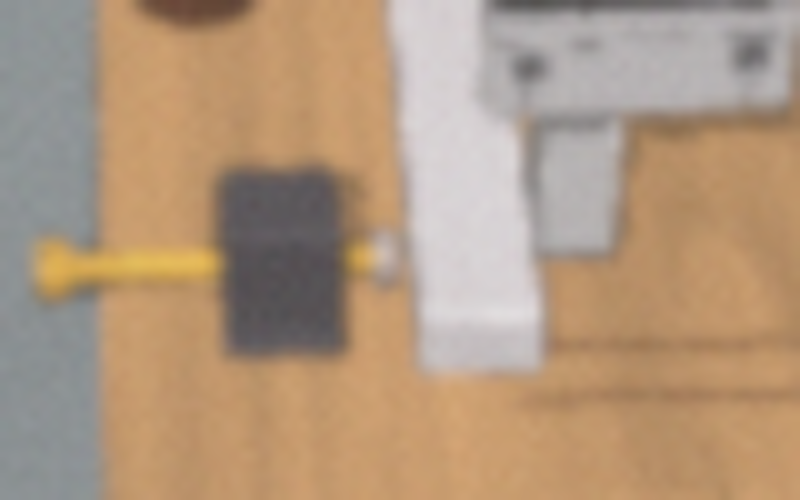

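Call:
step_arm(
  motion=[
    [[0, 0, 0], [0, 0.002, 0], 0],
    [[0, 0, 0], [0, 0.002, 0], 0],
    [[0, 0, 0], [0, 0.002, 0], 0],
    [[0, 0, 0], [0, 0.002, 0], 0],
    [[0, 0, 0], [0, 0.002, 0], 0],
  ],
)

```text
clock: 8.25
tcp_pos: [0.5093, -0.0112, 0.0248]
tool_rot: [[-0.005, 0.986, 0.169], [-0.0, 0.169, -0.986], [-1.0, -0.005, -0.001]]
force: [-0.9, 0.5, 0.6]
width: 0.0008
```

Call:
step_arm(
  motion=[
    [[0, 0, 0], [0, 0.002, 0], 0],
    [[0, 0, 0], [0, 0.002, 0], 0],
    [[0, 0, 0], [0, 0.002, 0], 0],
  ],
)

```text
clock: 8.55
tcp_pos: [0.5102, -0.0111, 0.0248]
tool_rot: [[-0.005, 0.986, 0.169], [-0.0, 0.169, -0.986], [-1.0, -0.005, -0.001]]
force: [-0.7, -0.1, 0.1]
width: 0.0005
```

Call:
step_arm(
  motion=[
    [[0, 0, 0], [0, 0.002, 0], 0],
    [[0, 0, 0], [0, 0.002, 0], 0],
    [[0, 0, 0], [0, 0.002, 0], 0],
  ],
)

```text
clock: 8.85
tcp_pos: [0.5111, -0.011, 0.0248]
tool_rot: [[-0.005, 0.986, 0.169], [-0.0, 0.169, -0.986], [-1.0, -0.005, -0.001]]
force: [-1.8, 1.0, -0.5]
width: -0.0
```

Call:
step_arm(
  motion=[
    [[0, 0, 0], [0, 0.002, 0], 0],
    [[0, 0, 0], [0, 0.002, 0], 0],
  ],
)

```text
clock: 9.05
tcp_pos: [0.5117, -0.0109, 0.0248]
tool_rot: [[-0.005, 0.986, 0.169], [-0.0, 0.169, -0.986], [-1.0, -0.005, -0.001]]
force: [-1.5, 0.8, 0.6]
width: 0.0005
```

Call:
step_arm(
  motion=[
    [[0, 0, 0], [0, 0.002, 0], 0],
    [[0, 0, 0], [0, 0.002, 0], 0],
  ],
)

```text
clock: 9.25
tcp_pos: [0.5117, -0.0108, 0.0248]
tool_rot: [[-0.006, 0.986, 0.169], [-0.0, 0.169, -0.986], [-1.0, -0.006, -0.001]]
force: [-3.0, 0.3, 1.9]
width: 0.0004
```

Call:
step_arm(
  motion=[
    [[0, 0, 0], [0, 0.002, 0], 0],
    [[0, 0, 0], [0, 0, 0], 0],
  ],
)

```text
clock: 9.45
tcp_pos: [0.5119, -0.0108, 0.0248]
tool_rot: [[-0.007, 0.986, 0.169], [-0.0, 0.169, -0.986], [-1.0, -0.007, -0.001]]
force: [-3.9, 0.3, 2.7]
width: 0.0005
```

Call:
step_arm(
  motion=[
    [[0, 0, 0], [0, 0.002, 0], 0],
    [[0, 0, 0], [0, 0, 0], 0],
  ],
)

```text
clock: 9.65
tcp_pos: [0.5119, -0.0108, 0.0247]
tool_rot: [[-0.007, 0.986, 0.169], [-0.0, 0.169, -0.986], [-1.0, -0.007, -0.001]]
force: [-3.7, -0.3, 2.9]
width: 0.0006
```

Call:
step_arm(
  motion=[
    [[0, 0, 0], [0, 0.003, 0], 0],
    [[0, 0, 0], [0, 0, 0], 0],
  ],
)

```text
clock: 9.85
tcp_pos: [0.512, -0.0108, 0.0247]
tool_rot: [[-0.008, 0.986, 0.169], [-0.001, 0.169, -0.986], [-1.0, -0.008, -0.001]]
force: [-5.2, 0.4, 3.5]
width: 0.0005
```

Call:
step_arm(
  motion=[
    [[0, 0, 0], [0, 0.003, 0], 0],
    [[0, 0, 0], [0, 0, 0], 0],
  ],
)

```text
clock: 10.05
tcp_pos: [0.512, -0.0108, 0.0246]
tool_rot: [[-0.009, 0.986, 0.169], [-0.001, 0.169, -0.986], [-1.0, -0.009, -0.001]]
force: [-5.6, 1.0, 4.2]
width: 0.0003
```

Call:
step_arm(
  motion=[
    [[0, 0, 0], [0, 0.004, 0], 0],
    [[0, 0, 0], [0, 0, 0], 0],
  ],
)

```text
clock: 10.25
tcp_pos: [0.512, -0.0108, 0.0246]
tool_rot: [[-0.01, 0.986, 0.169], [-0.001, 0.169, -0.986], [-1.0, -0.01, -0.001]]
force: [-5.8, 0.2, 4.7]
width: 0.0008
```

Call:
step_arm(
  motion=[
    [[0, 0, 0], [0, 0.003, 0], 0],
    [[0, 0, 0], [0, 0, 0], 0],
  ],
)

```text
clock: 10.45
tcp_pos: [0.512, -0.0108, 0.0245]
tool_rot: [[-0.01, 0.986, 0.169], [-0.001, 0.169, -0.986], [-1.0, -0.01, -0.001]]
force: [-7.3, -1.2, 4.5]
width: 0.0002
```

Call:
step_arm(
  motion=[
    [[0, 0, 0], [0, 0.003, 0], 0],
    [[0, 0, 0], [0, 0.002, 0], 0],
  ],
)

```text
clock: 10.65
tcp_pos: [0.5121, -0.0108, 0.0245]
tool_rot: [[-0.012, 0.986, 0.169], [-0.001, 0.169, -0.986], [-1.0, -0.012, -0.001]]
force: [-8.8, -0.2, 5.9]
width: 0.0005
```

```bash
python3 - <<'E'
from go import *
F=[]
for i in range(5):
    manip.snapshot("side"); F.append(manip.state()["force"])
print(np.round(F,1),np.mean(F,0)); st()
E
```

```text
[[-8.7  0.7  6.6]
 [-8.3  0.5  6.3]
 [-7.8 -0.5  6. ]
 [-7.1 -0.6  5.9]
 [-7.9 -0.1  5.7]] [-7.9598823   0.01329191  6.10600009]
t 10.9 tcp [ 0.5121 -0.0108  0.0245] F [-7.93 -0.06  5.69] w 0.0003
```

Call:
step_arm(
  motion=[
    [[0, 0, 0], [0, 0.003, 0], 0],
    [[0, 0, 0], [0, 0.003, 0], 0],
    [[0, 0, 0], [0, 0, 0], 0],
  ],
)

```text
clock: 11.2
tcp_pos: [0.5121, -0.0108, 0.0244]
tool_rot: [[-0.013, 0.986, 0.169], [-0.002, 0.169, -0.986], [-1.0, -0.013, -0.001]]
force: [-9.0, -0.5, 6.7]
width: 0.0003
```

```bash
python3 - <<'E'
from go import *
F=[]
for i in range(8):
    manip.snapshot("side"); F.append(manip.state()["force"])
print(np.round(F,1)[:,0],np.mean(F,0)); st()
E
```

```text
[ -9.3  -9.4  -9.3  -9.7  -9.6  -9.4  -9.6 -10.4] [-9.60095423  0.21142906  7.57521168]
t 11.6 tcp [ 0.5121 -0.0109  0.0244] F [-10.45   0.59   7.09] w 0.0004
```

Call:
step_arm(
  motion=[
    [[0, 0, 0], [0, 0, 0], 0],
    [[0, 0, 0], [0, 0, 0], 0],
    [[0, 0, 0], [0, 0, 0], 0],
    [[0, 0, 0], [0, -0.02, 0], 0],
    [[0, 0, 0], [0, -0.03, 0], 0],
    [[0, 0, 0], [0, -0.1, 0], 0],
    [[0, 0, 0], [0, -0.15, 0], 0],
    [[0, 0, 0], [-0.15, -0.15, 0], 0],
    [[0, 0, 0], [-0.3, 0, 0], 94],
    [[0, 0, 0], [-0.3, 0, 0], 94],
  ],
)

```text
clock: 12.6
tcp_pos: [0.4512, -0.0215, 0.1389]
tool_rot: [[-0.004, 0.986, 0.169], [0.0, 0.169, -0.986], [-1.0, -0.004, -0.001]]
force: [1.5, 0.5, 0.1]
width: 0.0132
```

```bash
python3 - <<'E'
from go import *
st()
rel([.44,.28,.15])
D={}
for n in("side","top"):
    D[n]=manip.snapshot(n)
    for l in("bar","fence","wedge"):
        r=manip.silhouettes(l,n)
        if r: D[n,l]=np.array(r[0]["pixels"]); print(n,l,r[0]["p"],r[0]["rect"])
pickle.dump(D,open("d2.pkl","wb"))
print(manip.state()["force"])
im=D["side"]; cv2.imwrite("pics/s5.png",cv2.resize(im[130:260,200:340,::-1],None,fx=5,fy=4.5,interpolation=cv2.INTER_CUBIC))
im=D["top"]; cv2.imwrite("pics/t5.png",cv2.resize(im[:,:,::-1],(800,600),interpolation=cv2.INTER_CUBIC))
if ("side","bar") in D: print(fit("bar",[("side",D["side","bar"])],[.5677,-.285,1.68]))
E
```

```text
t 12.6 tcp [ 0.4512 -0.0215  0.1389] F [1.49 0.46 0.15] w 0.0132
shift units [-0.073  0.267 -1.993] mm [ -11.   40. -299.]
b now 0.17028911551968812
side bar 0.77 [263.9, 148.0, 18.5, 71.1]
side fence 0.78 [280.1, 147.0, 20.2, 24.4]
side wedge 0.84 [292.1, 282.6, 57.8, 40.9]
top bar 0.8 [342.4, 178.7, 79.5, 18.4]
top fence 0.61 [370.2, 199.3, 31.2, 22.5]
top wedge 0.65 [133.7, 221.5, 25.3, 44.9]
[-0.65948451 -0.44080543 -0.36768573]
(array([ 0.56671414, -0.28611168,  1.67524548]), np.float64(0.2651281227478838))
```

View pics/s5.png

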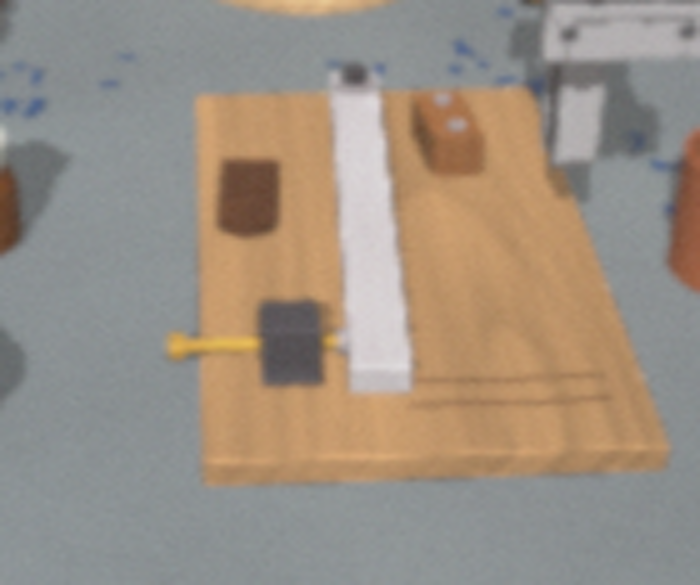

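View pics/t5.png

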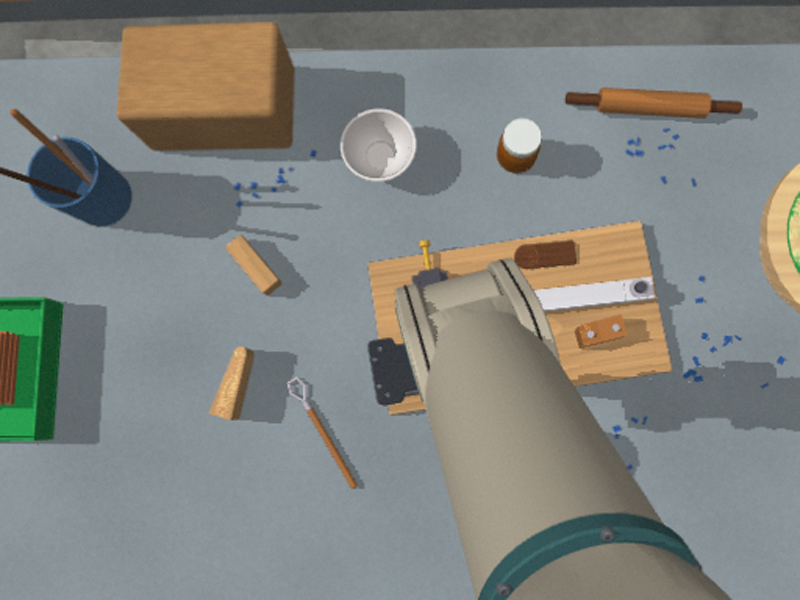

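Call:
step_arm(
  motion=[
    [[0, 0, 0], [-0.05, 0, -0.2], 70],
    [[0, 0, 0], [0, 0, -0.3], 70],
    [[0, 0, 0], [0, 0, -0.3], 70],
    [[0, 0, 0], [0, 0, -0.3], 70],
    [[0, 0, 0], [0, 0, -0.3], 70],
    [[0, 0, 0], [0, 0, -0.3], 70],
    [[0, 0, 0], [0, 0.045, -0.3], 70],
    [[-0.07, 0, 0], [0, 0, 0], 70],
    [[-0.07, 0, 0], [0, 0, 0], 70],
    [[-0.07, 0, 0], [0, 0, 0], 70],
  ],
)

```text
clock: 14.0
tcp_pos: [0.4055, 0.2758, 0.144]
tool_rot: [[-0.007, 0.827, 0.563], [-0.001, 0.563, -0.827], [-1.0, -0.007, -0.003]]
force: [0.1, -0.7, -0.3]
width: 0.0701
```

Call:
step_arm(
  motion=[
    [[-0.07, 0, 0], [0, 0, 0], 70],
    [[-0.07, 0, 0], [0, 0, 0], 70],
    [[-0.07, 0, 0], [0, 0, 0], 70],
    [[-0.07, 0, 0], [0, 0, 0], 70],
    [[-0.07, 0, 0], [0, 0, 0], 70],
    [[-0.07, 0, 0], [0, 0, 0], 70],
    [[-0.07, 0, 0], [0, 0, 0], 70],
    [[-0.07, 0, 0], [0, 0, 0], 70],
    [[-0.07, 0, 0], [0, 0, 0], 70],
    [[-0.07, 0, 0], [0, 0, 0], 70],
  ],
)

```text
clock: 15.0
tcp_pos: [0.4058, 0.2752, 0.1441]
tool_rot: [[-0.008, -0.413, 0.911], [-0.0, 0.911, 0.413], [-1.0, 0.003, -0.007]]
force: [-0.1, 0.1, 0.2]
width: 0.07
```

Call:
step_arm(
  motion=[
    [[-0.07, 0, 0], [0, 0, 0], 70],
    [[-0.07, 0, 0], [0, 0, 0], 70],
    [[-0.07, 0, 0], [0, 0, 0], 70],
    [[-0.07, 0, 0], [0, 0, 0], 70],
    [[-0.07, 0, 0], [0, 0, 0], 70],
    [[-0.07, 0, 0], [0, 0, 0], 70],
  ],
)

```text
clock: 15.6
tcp_pos: [0.4058, 0.2753, 0.1441]
tool_rot: [[-0.008, -0.954, 0.301], [-0.0, 0.301, 0.954], [-1.0, 0.007, -0.003]]
force: [0.4, 0.7, -1.1]
width: 0.0699
```

```bash
python3 - <<'E'
from go import *
s=st(); print(np.round(s["joint_positions"],2))
rel([.4045,.291,.06],2.857)
D=pickle.load(open("d.pkl","rb"));D2=pickle.load(open("d2.pkl","rb"))
for v in("side","top"): D2[v+"n"]=manip.snapshot(v)
r=manip.silhouettes("bar","top")
if r:
    D2["top","bar"]=np.array(r[0]["pixels"]);print(r[0]["p"],r[0]["rect"])
    print("bar top",fit("bar",[("top",D2["top","bar"])],[.567,-.286,1.68]),"both",fit("bar",[(n,D2[n,"bar"]) for n in("top","side")],[.567,-.286,1.68]))
r=manip.silhouettes("fence","top"); 
if r: D2["top","fence"]=np.array(r[0]["pixels"])
for ms in ([("top",D["top","fence"])],[("top",D2["top","fence"])],[("side",D2["side","fence"])],[("top",D2["top","fence"]),("side",D2["side","fence"]),("top",D["top","fence"])]):
    b=min((fit("fence",ms,[.522,-.227,y]) for y in (.2,.3,.4)),key=lambda r:r[1]); print("fence ctr",np.round(b[0],4),b[1])
pickle.dump(D2,open("d2.pkl","wb"))
im=D2["topn"]; cv2.imwrite("pics/t6.png",cv2.resize(im[:,:,::-1],(800,600),interpolation=cv2.INTER_CUBIC))
cv2.imwrite("pics/t6z.png",cv2.resize(im[160:240,330:430,::-1],None,fx=8,fy=7.5,interpolation=cv2.INTER_CUBIC))
E
```

```text
t 15.6 tcp [0.4058 0.2753 0.1441] F [ 0.36  0.73 -1.07] w 0.0699
[ 0.    0.69 -1.02  2.    0.76  0.9  -0.16]
shift units [0.561 0.036 0.099] mm [84.1  5.4 14.8]
b now 2.8360318734744436
turn units [-0.0105 -0.0013 -0.0037]
shift units in turned tool [0.561 0.038 0.098]
0.68 [261.4, 176.5, 157.6, 31.6]
bar top (array([ 0.56619151, -0.28658316,  1.67470929]), np.float64(0.33595218380042047)) both (array([ 0.56626098, -0.28650063,  1.67452062]), np.float64(0.3384202254308939))
fence ctr [ 0.522  -0.2273  0.3031] 0.3996893482552274
fence ctr [ 0.6148  0.245  -0.8404] 0.8158330101236093
fence ctr [ 0.5211 -0.2235  0.2819] 0.23023133095345297
fence ctr [ 0.5374 -0.1271 -0.6425] 48.90931840840649
```

View pics/t6.png

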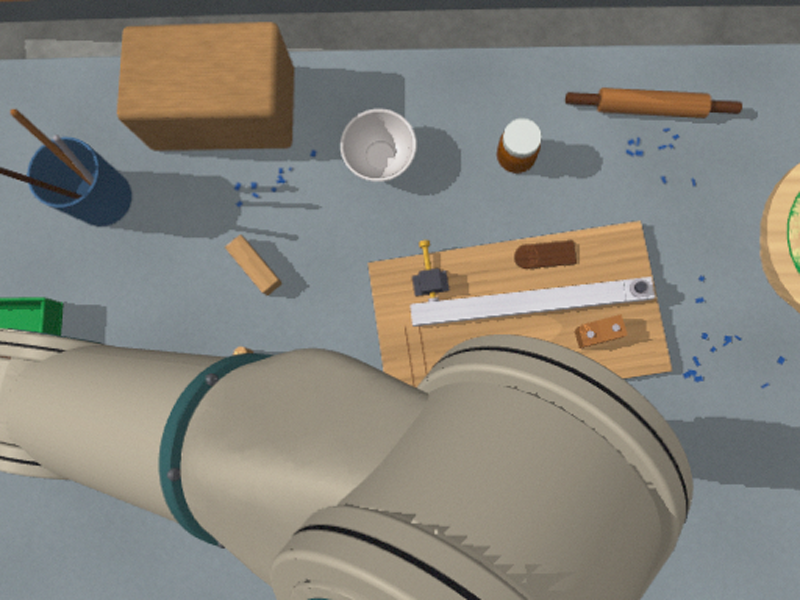

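View pics/t6z.png

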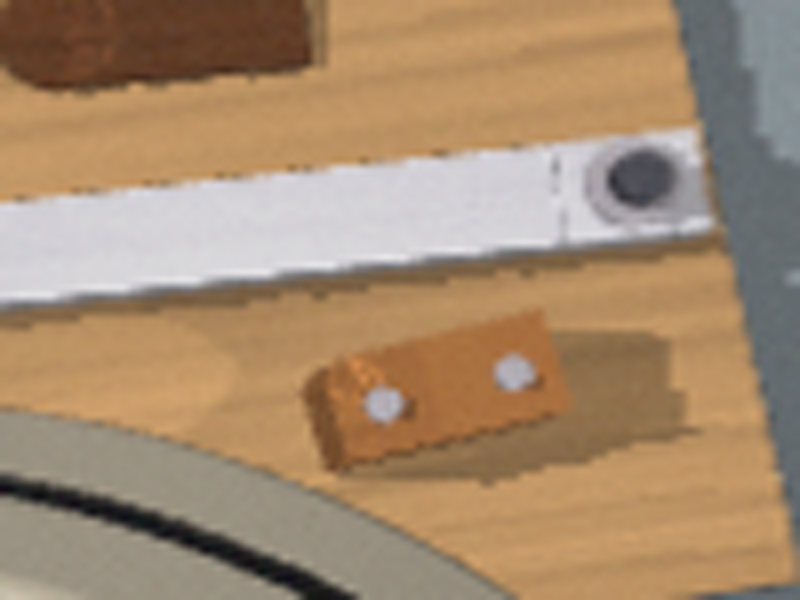

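Call:
step_arm(
  motion=[
    [[-0.01, 0, 0], [0.1, 0.037, 0.098], 70],
    [[0, 0, 0], [0.25, 0, 0], 70],
    [[0, 0, 0], [0.25, 0, 0], 70],
    [[0, 0, 0], [0.12, 0, 0], 70],
    [[0, 0, 0], [0.05, 0, 0], 70],
    [[0, 0, 0], [0.03, 0, 0], 70],
    [[0, 0, 0], [0, 0, 0], 70],
  ],
)

```text
clock: 16.5
tcp_pos: [0.4051, 0.2914, 0.0256]
tool_rot: [[-0.005, -0.958, 0.288], [0.0, 0.288, 0.958], [-1.0, 0.005, -0.001]]
force: [0.1, -0.2, -0.5]
width: 0.0695
```

```bash
python3 - <<'E'
from go import *
st(); rel([.4045,.291,.024],2.857)
im=manip.snapshot("side"); cv2.imwrite("pics/s7.png",cv2.resize(im[230:350,260:400,::-1],None,fx=5,fy=5,interpolation=cv2.INTER_CUBIC))
E
```

```text
t 16.5 tcp [0.4051 0.2914 0.0256] F [ 0.12 -0.22 -0.54] w 0.0695
shift units [ 0.011  0.003 -0.004] mm [ 1.6  0.5 -0.6]
b now 2.8493528664001317
turn units [-0.0038 -0.0006 -0.0025]
shift units in turned tool [ 0.011  0.003 -0.004]
```

View pics/s7.png

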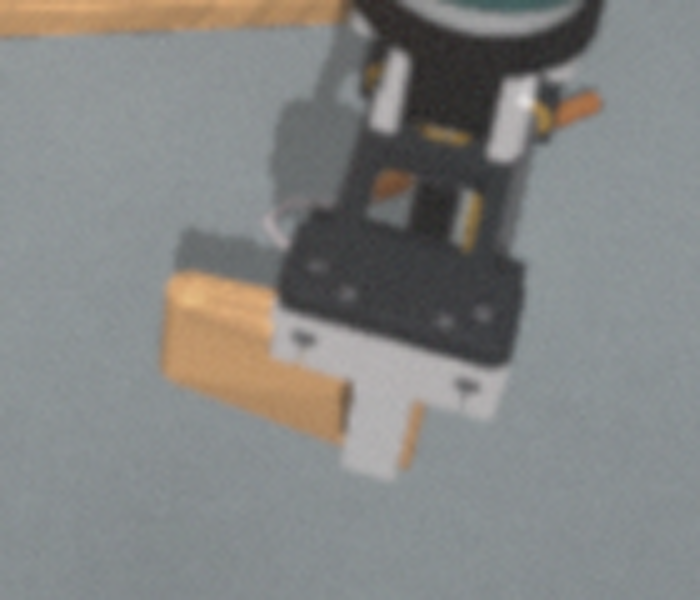

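Call:
step_arm(
  motion=[
    [[0, 0, 0], [0, 0, 0], 20],
    [[0, 0, 0], [0, 0, 0], 20],
    [[0, 0, 0], [0, 0, 0], 20],
    [[0, 0, 0], [0, 0, 0], 20],
    [[0, 0, 0], [0, 0, 0], 20],
    [[0, 0, 0], [0, 0, 0], 20],
    [[0, 0, 0], [-0.1, 0, 0], 20],
    [[0, 0, 0], [-0.25, 0, 0], 20],
    [[0, 0, 0], [-0.25, 0, 0], 20],
    [[0, 0, 0], [0, 0, 0], 20],
  ],
  grip_force=35,
)

```text
clock: 17.55
tcp_pos: [0.407, 0.2935, 0.1191]
tool_rot: [[-0.0, -0.958, 0.288], [0.005, 0.288, 0.958], [-1.0, 0.002, 0.005]]
force: [0.5, 0.0, -1.3]
width: 0.0304
```

```bash
python3 - <<'E'
from go import *
s=st(); print(s["tool_rot"])
im=manip.snapshot("side"); cv2.imwrite("pics/s8.png",cv2.resize(im[180:350,230:430,::-1],None,fx=4,fy=3.5,interpolation=cv2.INTER_CUBIC))
im=manip.snapshot("top"); cv2.imwrite("pics/t8.png",cv2.resize(im[180:330,100:300,::-1],None,fx=4,fy=4,interpolation=cv2.INTER_CUBIC))
E
```

```text
t 17.55 tcp [0.407  0.2935 0.1191] F [ 0.48  0.04 -1.34] w 0.0304
[[-2.47004190e-04 -9.57766421e-01  2.87547251e-01]
 [ 4.93530227e-03  2.87542590e-01  9.57755137e-01]
 [-9.99987791e-01  1.65570213e-03  4.65584257e-03]]
```

View pics/s8.png

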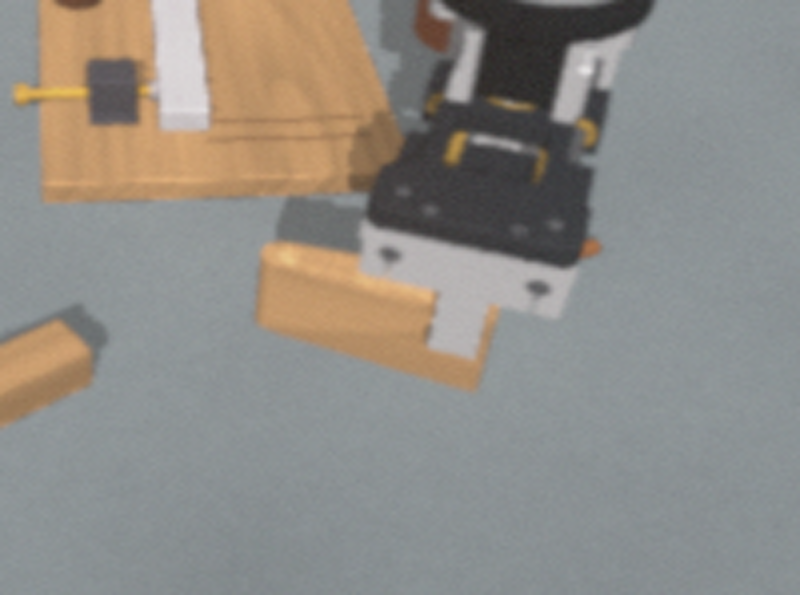

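Call:
step_arm(
  motion=[
    [[0, 0, 0], [0, -0.08, -0.13], 20],
    [[0, 0, 0], [0, -0.14, -0.24], 20],
    [[0, 0, 0], [0, -0.14, -0.24], 20],
    [[0, 0, 0], [0, -0.14, -0.24], 20],
    [[0, 0, 0], [0, -0.14, -0.24], 20],
    [[0, 0, 0], [0, -0.14, -0.24], 20],
    [[0, 0, 0], [0, -0.14, -0.24], 20],
    [[0, 0, 0], [0, -0.14, -0.24], 20],
    [[0, 0, 0], [0, -0.14, -0.24], 20],
    [[0, 0, 0], [0, -0.14, -0.24], 20],
  ],
)

```text
clock: 18.65
tcp_pos: [0.4982, -0.0977, 0.1132]
tool_rot: [[-0.008, -0.958, 0.287], [0.0, 0.287, 0.958], [-1.0, 0.008, -0.002]]
force: [0.7, 0.1, -1.2]
width: 0.0302
```

Call:
step_arm(
  motion=[
    [[0.04, 0, 0], [0, -0.1, -0.15], 20],
    [[0.07, 0, 0], [0, 0, 0], 20],
    [[0.07, 0, 0], [0, 0, 0], 20],
    [[0.07, 0, 0], [0, 0, 0], 20],
    [[0.07, 0, 0], [0, 0, 0], 20],
    [[0.07, 0, 0], [0, 0, 0], 20],
    [[0.07, 0, 0], [0, 0, 0], 20],
    [[0.07, 0, 0], [0, 0, 0], 20],
    [[0.015, 0, 0], [0, 0, 0], 20],
    [[0, 0, 0], [0, 0, 0], 20],
  ],
)

```text
clock: 19.65
tcp_pos: [0.5063, -0.1216, 0.1139]
tool_rot: [[-0.007, -0.19, 0.982], [-0.0, 0.982, 0.191], [-1.0, 0.001, -0.007]]
force: [0.1, -0.2, -1.5]
width: 0.0299
```

```bash
python3 - <<'E'
from go import *
s=st(); print(np.round(s["joint_positions"],2))
rel([.5112,-.1110,.0466],1.763)
for n in("side","top"):
    im=manip.snapshot(n); cv2.imwrite(f"pics/{n}9.png",cv2.resize(im[:,:,::-1],(800,600),interpolation=cv2.INTER_CUBIC))
    r=manip.silhouettes("wedge",n)
    if r: print(n,r[0]["p"],r[0]["rect"])
E
```

```text
t 19.65 tcp [ 0.5063 -0.1216  0.1139] F [ 0.13 -0.25 -1.46] w 0.0299
[ 0.66  0.68 -0.74  1.95  0.65  0.78 -0.27]
shift units [0.448 0.062 0.048] mm [67.2  9.3  7.3]
b now 1.7624676787739748
turn units [-0.0003 -0.0036 -0.0006]
shift units in turned tool [0.448 0.063 0.045]
side 0.82 [282.1, 133.3, 14.0, 31.6]
```

View pics/side9.png

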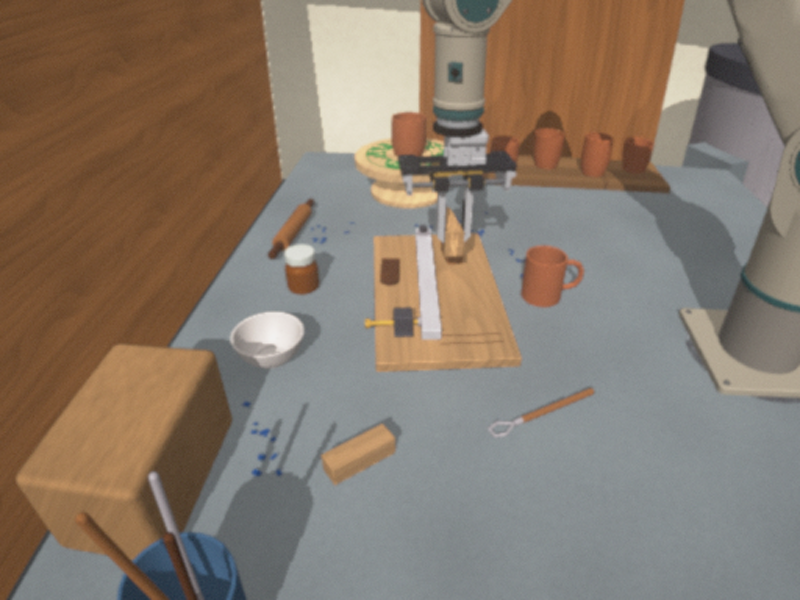

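View pics/top9.png

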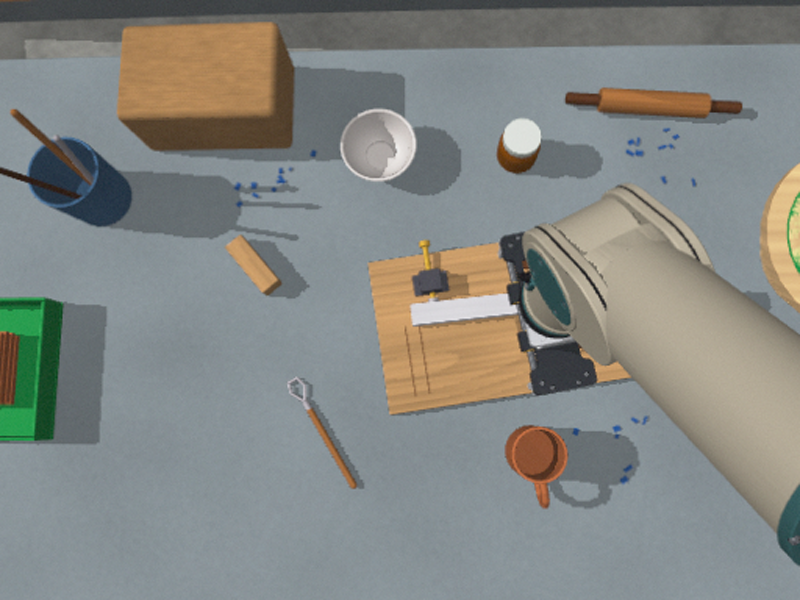

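Call:
step_arm(
  motion=[
    [[0, 0, 0], [0, 0.08, 0.046], 20],
    [[0, 0, 0], [0.15, 0, 0], 20],
    [[0, 0, 0], [0.15, 0, 0], 20],
    [[0, 0, 0], [0.08, 0, 0], 20],
    [[0, 0, 0], [0.04, 0, 0], 20],
    [[0, 0, 0], [0.02, 0, 0], 20],
    [[0, 0, 0], [0, 0, 0], 20],
  ],
)

```text
clock: 20.55
tcp_pos: [0.5116, -0.1083, 0.049]
tool_rot: [[-0.005, -0.188, 0.982], [0.0, 0.982, 0.188], [-1.0, 0.001, -0.005]]
force: [-0.4, -0.2, -0.5]
width: 0.0301
```

```bash
python3 - <<'E'
from go import *
s=st()
rel([.5112,-.1110,.0456],1.763)
im=manip.snapshot("side"); cv2.imwrite("pics/s10.png",cv2.resize(im[110:230,230:350,::-1],None,fx=6,fy=5,interpolation=cv2.INTER_CUBIC))
im=manip.snapshot("top"); cv2.imwrite("pics/t10.png",cv2.resize(im[130:270,230:440,::-1],None,fx=3.8,fy=3.8,interpolation=cv2.INTER_CUBIC))
E
```

```text
t 20.55 tcp [ 0.5116 -0.1083  0.049 ] F [-0.36 -0.22 -0.52] w 0.0301
shift units [ 0.023 -0.017 -0.006] mm [ 3.4 -2.6 -0.9]
b now 1.760272029129457
turn units [-0.0014 -0.0024 -0.0005]
shift units in turned tool [ 0.023 -0.017 -0.006]
```

View pics/s10.png

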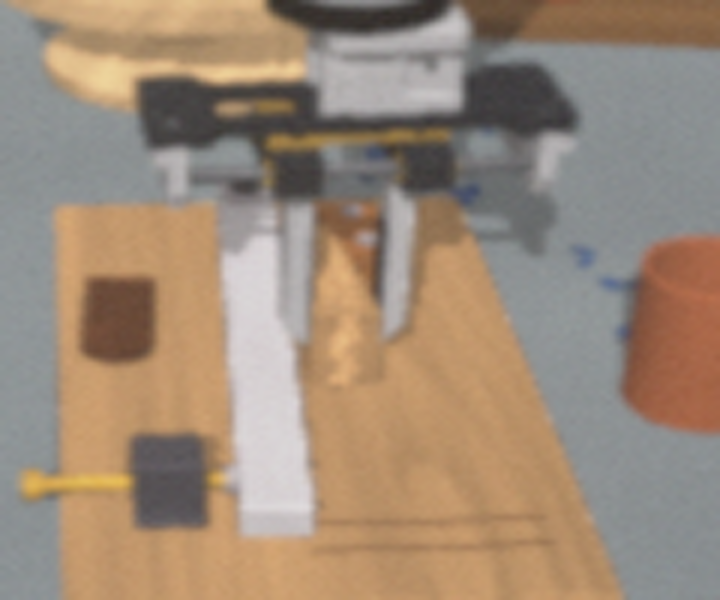

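View pics/t10.png

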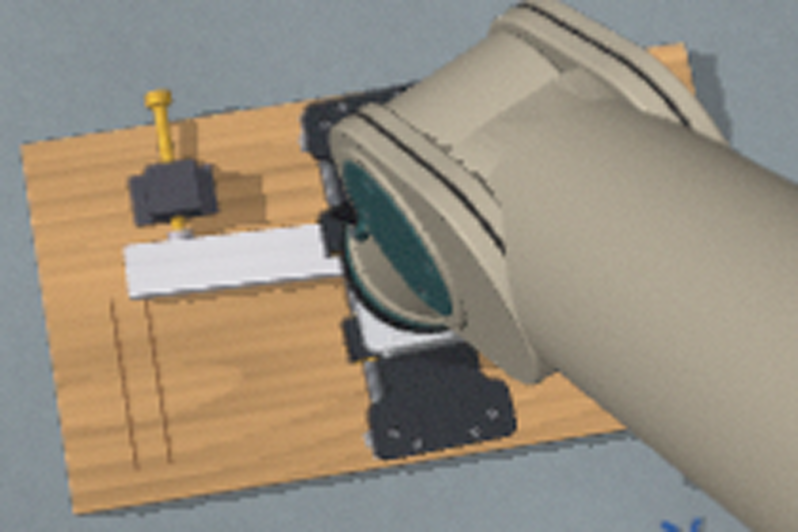

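Call:
step_arm(
  motion=[
    [[0, 0, 0], [0.013, 0, -0.006], 20],
    [[0, 0, 0], [0.013, -0.02, 0], 20],
    [[0, 0, 0], [0, -0.04, 0], 20],
    [[0, 0, 0], [0, -0.04, 0], 20],
    [[0, 0, 0], [0, -0.04, 0], 20],
    [[0, 0, 0], [0, -0.04, 0], 20],
    [[0, 0, 0], [0, -0.02, 0], 20],
    [[0, 0, 0], [0, 0, 0], 20],
  ],
)

```text
clock: 21.45
tcp_pos: [0.5161, -0.1389, 0.0448]
tool_rot: [[-0.005, -0.187, 0.982], [-0.0, 0.982, 0.187], [-1.0, 0.001, -0.005]]
force: [0.2, 0.2, -0.5]
width: 0.0301
```

```bash
python3 - <<'E'
from go import *
s=st()
rel([.5334-.191*.066,-.2249+.9816*.066,.045],1.763)
im=manip.snapshot("side"); cv2.imwrite("pics/s11.png",cv2.resize(im[120:200,250:330,::-1],None,fx=8,fy=7,interpolation=cv2.INTER_CUBIC))
E
```

```text
t 21.45 tcp [ 0.5161 -0.1389  0.0448] F [ 0.24  0.16 -0.52] w 0.0301
shift units [-0.001 -0.145  0.005] mm [ -0.2 -21.7   0.7]
b now 1.7588869120057566
turn units [-0.0021 -0.0027 -0.0004]
shift units in turned tool [-0.001 -0.145  0.004]
```

View pics/s11.png

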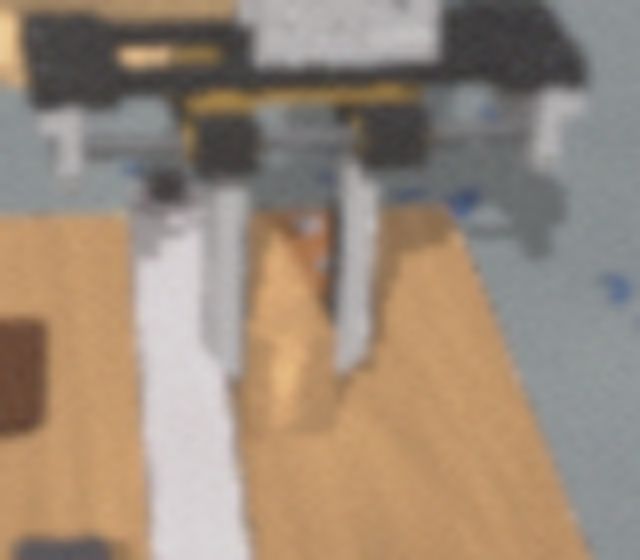

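Call:
step_arm(
  motion=[
    [[0, 0, 0], [0, -0.02, 0], 20],
    [[0, 0, 0], [0, -0.02, 0], 20],
    [[0, 0, 0], [0, -0.02, 0], 20],
    [[0, 0, 0], [0, -0.015, 0], 20],
  ],
)

```text
clock: 21.9
tcp_pos: [0.5182, -0.1495, 0.0449]
tool_rot: [[-0.005, -0.188, 0.982], [-0.0, 0.982, 0.188], [-1.0, 0.001, -0.005]]
force: [-0.7, -0.0, -1.0]
width: 0.0304
```

Call:
step_arm(
  motion=[
    [[0, 0, 0], [0, -0.02, 0], 20],
    [[0, 0, 0], [0, -0.02, 0], 20],
    [[0, 0, 0], [0, -0.015, 0], 20],
  ],
)

```text
clock: 22.2
tcp_pos: [0.5197, -0.1577, 0.0449]
tool_rot: [[-0.005, -0.188, 0.982], [-0.0, 0.982, 0.188], [-1.0, 0.001, -0.005]]
force: [-0.3, -0.2, -0.9]
width: 0.0301
```

Call:
step_arm(
  motion=[
    [[0, 0, 0], [0.007, 0, 0], 20],
    [[0, 0, 0], [0.004, 0, 0], 20],
    [[0, 0, 0], [0, 0, 0], 20],
  ],
)

```text
clock: 22.5
tcp_pos: [0.5198, -0.1575, 0.0435]
tool_rot: [[-0.005, -0.188, 0.982], [-0.001, 0.982, 0.188], [-1.0, 0.0, -0.005]]
force: [-0.9, -1.1, 3.5]
width: 0.0304
```

Call:
step_arm(
  motion=[
    [[0, 0, 0], [0, -0.015, 0], 20],
    [[0, 0, 0], [0, -0.015, 0], 20],
    [[0, 0, 0], [0, -0.015, 0], 20],
  ],
)

```text
clock: 22.8
tcp_pos: [0.5216, -0.1627, 0.0435]
tool_rot: [[-0.004, -0.189, 0.982], [0.002, 0.982, 0.189], [-1.0, 0.002, -0.004]]
force: [-0.7, 3.7, 4.9]
width: 0.0301
```

```bash
python3 - <<'E'
from go import *
s=st()
im=manip.snapshot("side"); cv2.imwrite("pics/s12.png",cv2.resize(im[120:220,250:330,::-1],None,fx=8,fy=6,interpolation=cv2.INTER_CUBIC))
E
```

```text
t 22.8 tcp [ 0.5216 -0.1627  0.0435] F [-0.69  3.7   4.92] w 0.0301
```

View pics/s12.png

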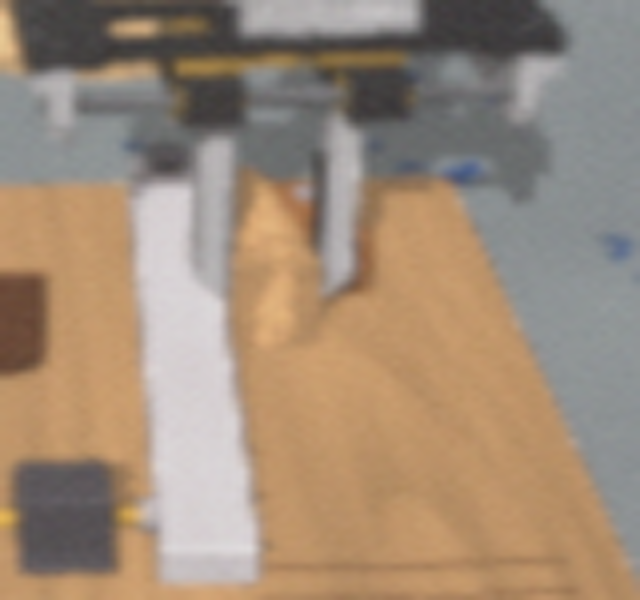

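Call:
step_arm(
  motion=[
    [[0, 0, 0], [0, 0, 0], 52],
    [[0, 0, 0], [0, 0, 0], 52],
    [[0, 0, 0], [0, 0, 0], 52],
    [[0, 0, 0], [-0.1, 0, 0], 52],
    [[0, 0, 0], [-0.25, 0, 0], 52],
    [[0, 0, 0], [-0.25, 0, 0], 52],
    [[0, 0, 0], [0, 0.3, 0], 0],
    [[0, 0, 0], [0, 0.3, 0], 0],
    [[0, 0, 0], [0, 0.2, 0], 0],
    [[0, 0, 0], [0, 0, 0], 0],
  ],
)

```text
clock: 23.85
tcp_pos: [0.4986, -0.0412, 0.1351]
tool_rot: [[-0.004, -0.196, 0.981], [0.002, 0.981, 0.196], [-1.0, 0.002, -0.003]]
force: [0.0, 0.3, 0.1]
width: 0.0236
```

```bash
python3 - <<'E'
from go import *
s=st()
V=M["wedge"]+[0,0,.018]
ms=[]
for n in("side","top"):
    im=manip.snapshot(n); cv2.imwrite(f"pics/{n}13.png",cv2.resize(im[125:245,240:420,::-1],None,fx=4.4,fy=4.4,interpolation=cv2.INTER_CUBIC))
    r=manip.silhouettes("wedge",n)
    if r: print(n,r[0]["p"],r[0]["rect"]); ms.append((n,np.array(r[0]["pixels"])))
for m in ms: print(m[0],fit("wedge",[m],[.528,-.197,-1.38],V))
E
```

```text
t 23.85 tcp [ 0.4986 -0.0412  0.1351] F [0.04 0.34 0.09] w 0.0236
side 0.51 [276.8, 146.3, 17.3, 32.5]
top 0.16 [219.1, 68.4, 46.3, 48.2]
side (array([ 0.52987496, -0.19199926, -1.3780301 ]), np.float64(0.544458150369909))
top (array([ 0.78155659,  0.07572198, -1.48195294]), np.float64(7.771987978547541))
```

View pics/side13.png

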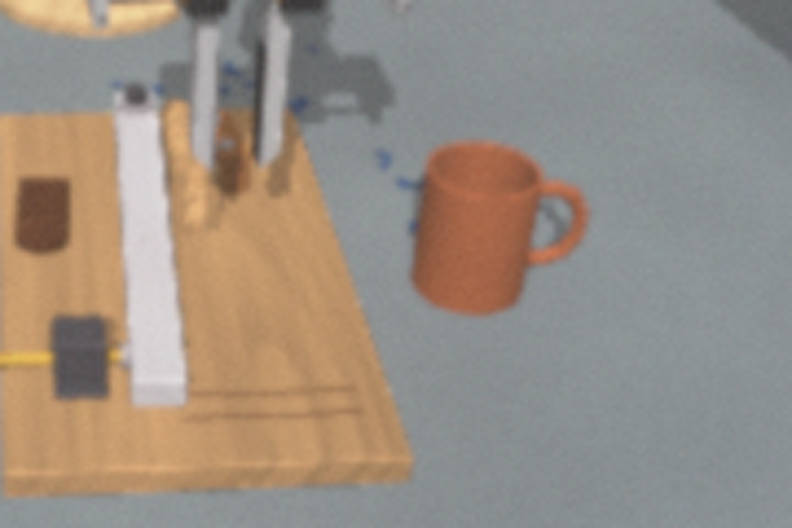

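View pics/top13.png

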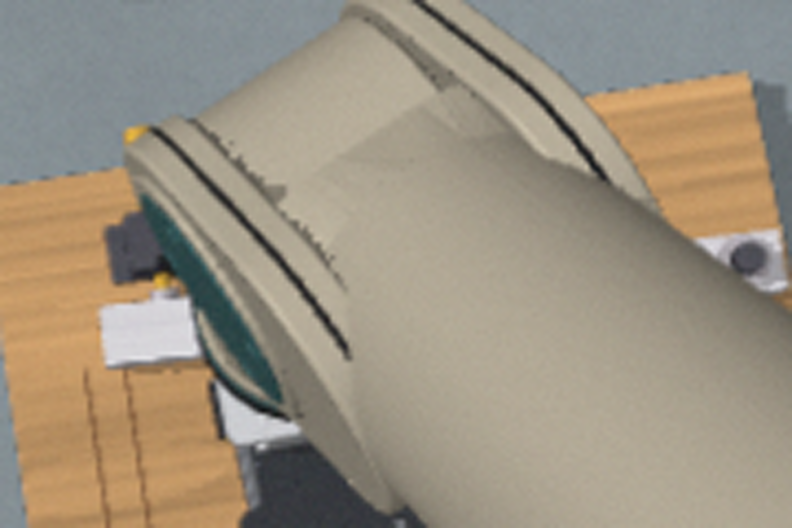

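Call:
step_arm(
  motion=[
    [[0, 0, 0], [0, -0.2, 0], 0],
    [[0, 0, 0], [0.1, -0.2, 0], 0],
    [[0, 0, 0], [0.2, -0.046, 0], 0],
    [[0, 0, 0], [0.2, 0, 0], 0],
    [[0, 0, 0], [0.12, 0, 0], 0],
    [[0, 0, 0], [0.06, 0, 0], 0],
    [[0, 0, 0], [0.03, 0, 0], 0],
    [[0, 0, 0], [0, 0, 0], 0],
  ],
)

```text
clock: 24.85
tcp_pos: [0.5111, -0.1122, 0.0268]
tool_rot: [[-0.005, -0.187, 0.982], [-0.0, 0.982, 0.187], [-1.0, 0.001, -0.005]]
force: [-0.2, 0.3, -0.0]
width: 0.0
```

```bash
python3 - <<'E'
from go import *
s=st(); rel([.5137,-.1166,.028],1.763)
im=manip.snapshot("side"); cv2.imwrite("pics/s14.png",cv2.resize(im[120:220,250:330,::-1],None,fx=8,fy=6,interpolation=cv2.INTER_CUBIC))
E
```

```text
t 24.85 tcp [ 0.5111 -0.1122  0.0268] F [-0.19  0.33 -0.01] w 0.0
shift units [-0.008 -0.032  0.012] mm [-1.2 -4.8  1.8]
b now 1.7593361337812847
turn units [-0.0018 -0.0026 -0.0004]
shift units in turned tool [-0.008 -0.032  0.012]
```

View pics/s14.png

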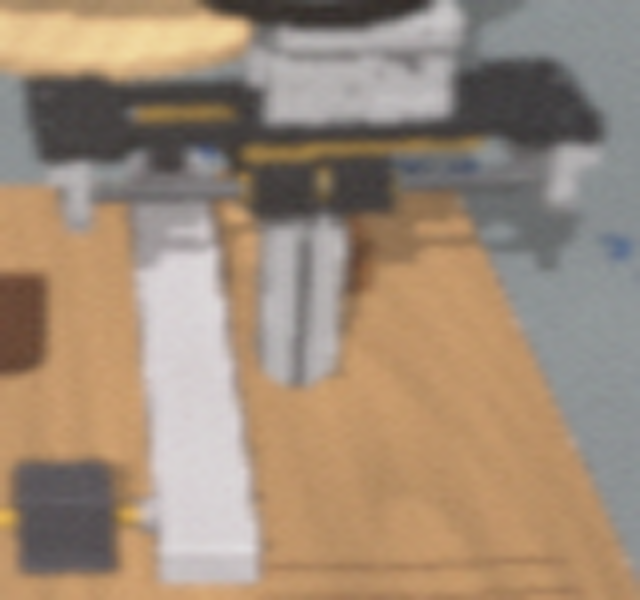

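Call:
step_arm(
  motion=[
    [[0, 0, 0], [0, -0.02, 0.008], 0],
    [[0, 0, 0], [0, -0.02, 0.006], 0],
    [[0, 0, 0], [0, -0.02, 0], 0],
    [[0, 0, 0], [0, -0.02, 0], 0],
    [[0, 0, 0], [0, -0.02, 0], 0],
    [[0, 0, 0], [0, -0.02, 0], 0],
    [[0, 0, 0], [0, -0.015, 0], 0],
  ],
)

```text
clock: 25.6
tcp_pos: [0.5168, -0.1317, 0.0267]
tool_rot: [[-0.005, -0.188, 0.982], [-0.0, 0.982, 0.188], [-1.0, 0.001, -0.005]]
force: [0.2, -0.1, -0.3]
width: 0.0003
```

Call:
step_arm(
  motion=[
    [[0, 0, 0], [0, -0.013, 0], 0],
    [[0, 0, 0], [0, -0.013, 0], 0],
    [[0, 0, 0], [0, -0.013, 0], 0],
  ],
)

```text
clock: 25.9
tcp_pos: [0.5179, -0.1371, 0.0268]
tool_rot: [[-0.005, -0.188, 0.982], [0.0, 0.982, 0.188], [-1.0, 0.001, -0.005]]
force: [-0.2, 0.1, -0.4]
width: 0.0007
```

Call:
step_arm(
  motion=[
    [[0, 0, 0], [0, -0.013, 0], 0],
    [[0, 0, 0], [0, -0.013, 0], 0],
    [[0, 0, 0], [0, -0.013, 0], 0],
  ],
)

```text
clock: 26.2
tcp_pos: [0.519, -0.1426, 0.0267]
tool_rot: [[-0.005, -0.188, 0.982], [0.0, 0.982, 0.188], [-1.0, 0.001, -0.005]]
force: [0.0, 0.9, -0.3]
width: 0.0007
```

Call:
step_arm(
  motion=[
    [[0, 0, 0], [0, -0.013, 0], 0],
    [[0, 0, 0], [0, -0.013, 0], 0],
    [[0, 0, 0], [0, -0.013, 0], 0],
    [[0, 0, 0], [0, -0.013, 0], 0],
  ],
)

```text
clock: 26.6
tcp_pos: [0.5205, -0.1505, 0.0267]
tool_rot: [[-0.005, -0.188, 0.982], [0.0, 0.982, 0.188], [-1.0, 0.001, -0.005]]
force: [0.0, 1.5, 0.6]
width: 0.0004
```

Call:
step_arm(
  motion=[
    [[0, 0, 0], [0, -0.01, 0], 0],
    [[0, 0, 0], [0, -0.01, 0], 0],
    [[0, 0, 0], [0, -0.01, 0], 0],
    [[0, 0, 0], [0, -0.01, 0], 0],
  ],
)

```text
clock: 27.0
tcp_pos: [0.5215, -0.1563, 0.0267]
tool_rot: [[-0.005, -0.188, 0.982], [0.0, 0.982, 0.188], [-1.0, 0.001, -0.005]]
force: [-0.1, 1.4, 0.6]
width: 0.0005
```

```bash
python3 - <<'E'
from go import *
s=st(); 
im=manip.snapshot("side"); cv2.imwrite("pics/s15.png",cv2.resize(im[120:220,250:330,::-1],None,fx=8,fy=6,interpolation=cv2.INTER_CUBIC))
E
```

```text
t 27.0 tcp [ 0.5215 -0.1563  0.0267] F [-0.09  1.36  0.6 ] w 0.0005
```

View pics/s15.png

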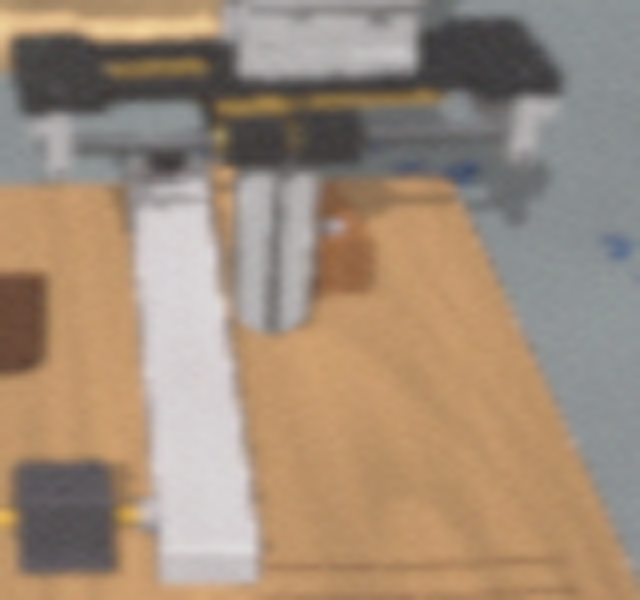

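Call:
step_arm(
  motion=[
    [[0, 0, 0], [0, -0.008, 0], 0],
    [[0, 0, 0], [0, -0.008, 0], 0],
    [[0, 0, 0], [0, -0.008, 0], 0],
    [[0, 0, 0], [0, -0.008, 0], 0],
  ],
)

```text
clock: 27.45
tcp_pos: [0.5224, -0.1607, 0.0267]
tool_rot: [[-0.005, -0.188, 0.982], [0.0, 0.982, 0.188], [-1.0, 0.001, -0.005]]
force: [-0.8, 2.3, -0.8]
width: 0.0005
```

Call:
step_arm(
  motion=[
    [[0, 0, 0], [0, -0.008, 0], 0],
    [[0, 0, 0], [0, -0.008, 0], 0],
    [[0, 0, 0], [0, -0.008, 0], 0],
  ],
)

```text
clock: 27.75
tcp_pos: [0.5229, -0.1626, 0.0267]
tool_rot: [[-0.006, -0.189, 0.982], [0.003, 0.982, 0.189], [-1.0, 0.004, -0.005]]
force: [-2.8, 7.6, 2.5]
width: 0.0006
```

Call:
step_arm(
  motion=[
    [[0, 0, 0], [0, -0.007, 0], 0],
    [[0, 0, 0], [0, -0.007, 0], 0],
    [[0, 0, 0], [0, -0.007, 0], 0],
  ],
)

```text
clock: 28.05
tcp_pos: [0.5229, -0.1629, 0.0268]
tool_rot: [[-0.007, -0.19, 0.982], [0.006, 0.982, 0.19], [-1.0, 0.007, -0.005]]
force: [-3.7, 12.4, 4.0]
width: 0.0006
```

Call:
step_arm(
  motion=[
    [[0, 0, 0], [0, -0.007, 0], 0],
    [[0, 0, 0], [0, -0.006, 0], 0],
    [[0, 0, 0], [0, 0, 0], 0],
  ],
)

```text
clock: 28.35
tcp_pos: [0.523, -0.1629, 0.0268]
tool_rot: [[-0.007, -0.192, 0.981], [0.008, 0.981, 0.192], [-1.0, 0.009, -0.005]]
force: [-4.4, 13.9, 4.4]
width: 0.0004
```

Call:
step_arm(
  motion=[
    [[0, 0, 0], [0, -0.005, 0], 0],
    [[0, 0, 0], [0, 0, 0], 0],
    [[0, 0, 0], [0, 0, 0], 0],
  ],
)

```text
clock: 28.65
tcp_pos: [0.523, -0.163, 0.0268]
tool_rot: [[-0.007, -0.192, 0.981], [0.009, 0.981, 0.192], [-1.0, 0.01, -0.006]]
force: [-4.5, 15.3, 5.5]
width: 0.0005
```

Call:
step_arm(
  motion=[
    [[0, 0, 0], [0, -0.006, 0], 0],
    [[0, 0, 0], [0, 0, 0], 0],
    [[0, 0, 0], [0, 0, 0], 0],
  ],
)

```text
clock: 28.95
tcp_pos: [0.523, -0.1631, 0.0268]
tool_rot: [[-0.008, -0.192, 0.981], [0.01, 0.981, 0.192], [-1.0, 0.011, -0.006]]
force: [-5.4, 16.1, 6.2]
width: 0.0007
```

Call:
step_arm(
  motion=[
    [[0, 0, 0], [0, 0.02, 0], 0],
    [[0, 0, 0], [0, 0.03, 0], 0],
    [[0, 0, 0], [0, 0.1, 0], 0],
    [[0, 0, 0], [0, 0.15, 0], 0],
    [[0, 0, 0], [-0.2, 0, 0], 0],
    [[0, 0, 0], [-0.3, 0, 0], 0],
    [[0, 0, 0], [-0.3, 0.1, -0.2], 0],
    [[0, 0, 0], [-0.2, 0.2, -0.25], 0],
    [[0, 0, 0], [0, 0.2, -0.25], 0],
    [[0, 0, 0], [0, 0, 0], 0],
  ],
)

```text
clock: 29.95
tcp_pos: [0.4014, -0.0765, 0.1692]
tool_rot: [[-0.011, -0.192, 0.981], [-0.005, 0.981, 0.192], [-1.0, -0.002, -0.012]]
force: [-0.2, -1.5, -0.2]
width: 0.0004
```

```bash
python3 - <<'E'
from go import *
s=st()
for n in("side","top"):
    im=manip.snapshot(n); cv2.imwrite(f"pics/{n}16.png",cv2.resize(im[120:250,225:425,::-1],None,fx=4,fy=4,interpolation=cv2.INTER_CUBIC))
    for l,V,p in(("wedge",M["wedge"]+[0,0,.018],[.53,-.22,-1.38]),("bar",None,[.567,-.286,1.675])):
        r=manip.silhouettes(l,n)
        if r:print(n,l,round(r[0]["p"],2),r[0]["rect"],fit(l,[(n,np.array(r[0]["pixels"]))],p,V))
E
```

```text
t 29.95 tcp [ 0.4014 -0.0765  0.1692] F [-0.18 -1.46 -0.15] w 0.0004
side wedge 0.67 [276.5, 142.5, 12.8, 33.5] (array([ 0.53241845, -0.21595845, -1.3909012 ]), np.float64(0.23317797672661025))
side bar 0.7 [263.1, 150.7, 18.4, 67.5] (array([ 0.56767508, -0.28724374,  1.67951014]), np.float64(0.4550334213664745))
top wedge 0.65 [355.4, 191.9, 51.3, 8.1] (array([ 0.53246146, -0.22250146, -1.34553238]), np.float64(0.5152862500186834))
top bar 0.56 [263.4, 178.3, 154.4, 29.3] (array([ 0.57083485, -0.28666394,  1.68952137]), np.float64(1.0627429941922741))
```

View pics/side16.png

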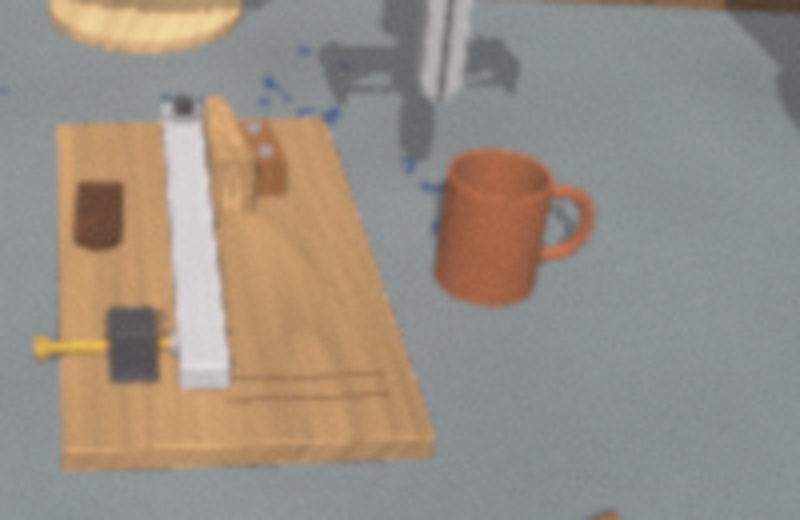

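View pics/top16.png

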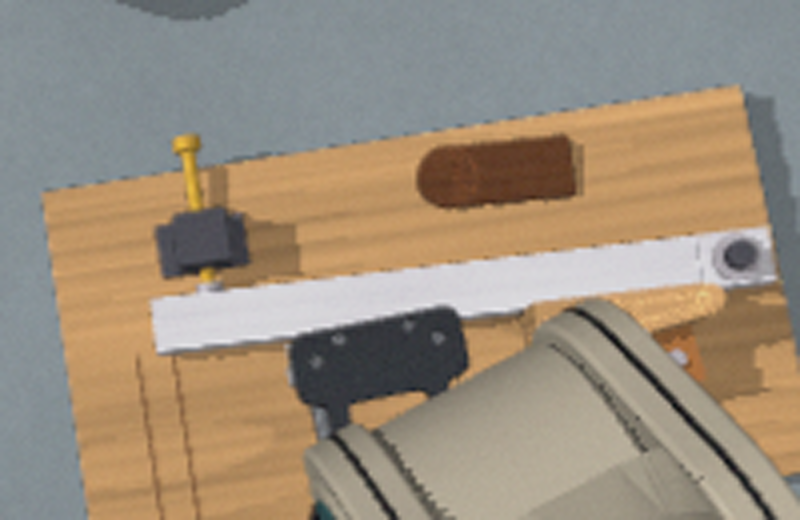

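```bash
python3 -c "
from bench import manip
print(manip.job_done()); s=manip.state(); print(s['clock'],s['force'])"
```

```text
the job is handed in; nothing more can be done
None
the job is handed in; nothing more can be done
```

The jig is set up and handed in at about 30 s on the robot's clock, with no verdict reported.

- **Bar:** I swung it round with the shut fingers and touched the stop at a crawl. I then leaned on it with about 9.6–10 N for more than half a second and backed off.
- **Wedge:** I picked it up near the butt and slid it thin end first, flat on the board, between bar and fence. I let go and drove it home by pushing on the butt until the reading reached about 17 N.
- **Last look:** In both pictures the bar's face is on the screw foot and the wedge is seated between bar and fence. The mug and rib look undisturbed, and the arm was clear of everything. The offcut, bowl, jar and loop tool were outside those last pictures; I did not touch them.

**Checks that disagreed or were not done:**
- In the last pictures the top and side fits differ by 6–7 mm along the wedge and by 0.01 rad on the bar angle. The arm partly hid both from the top camera.
- My estimate of the opening between fence and bar, 0.17–0.20 rad, came out slightly above the stated 0.16 rad.
- I did not measure the force left on the screw after the wedge went in.

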